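# Load and lock the ignition tester, then hold the terminal over its post with tongs

## Task

Get the tester ready for a spark test: drop the ignition module fully home into the tester's pocket, then swing the locking lever shut across it. Then grip the insulated tongs, close them on the copper terminal and finish still holding it up in the tongs, over the tip of the tester's white post with a few centimetres of clear air between terminal and tip. Fingers must never touch the terminal, and the bowl, cap and mower lever stay where they are.

Things in the scene. Friction and masses are not known exactly. Their poses are not given: they have to be found in the camera images.
- module: Ignition module, a loose upright black plastic block, 26 x 36 mm in plan (its x, y) and 50 mm tall, about 90 g, three small brass strips on its top. Origin at its centre, 25 mm above its underside. Fits the pocket either way round.
- tester: Grey steel tester box fixed on the bench, 170 x 170 mm and 50 mm high; origin at the centre of its underside, x and y along its sides, z up. Its flat top (50 mm above the bench) has the pocket in the middle, the lever pivot and the white ceramic post.
- pocket (a point): Centre of the pocket's floor, 30 mm above the bench: axes as the tester's. The pocket opens upward in the tester's top, is 30 mm along x by 40 mm along y (2 mm free on each side of the module), 20 mm deep with a 3 mm lead-in chamfer; a seated module stands 30 mm out of it, its top 80 mm above the bench.
- lock_lever (a joint): Angle of the locking lever in rad about its upright pivot, anticlockwise from above positive: 0 = shut against its stop, its bar lying along the tester's +y from the pivot, straight across the module; starts open at 1.4 to 2.0 (bar towards the tester's -x). Stays where it is left; takes about 1 N at the knob. The bar passes 4 mm above a seated module.
- lever_pivot (a point): Pivot of the lever, on its axis at the bar's mid-height, 87.5 mm above the bench; 50 mm from the pocket towards the tester's -y.
- lever_knob (a point): Middle of the black upright round knob on the lever's free end, 14 mm diameter, 28 mm tall, standing on the bar (12 mm wide, 7 mm thick, its top 91 mm above the bench); this point is 105 mm above the bench and 100 mm from the pivot's axis.
- post_tip (a point): Top of the steel pin on the white ceramic post at one corner of the tester's top (60 mm along +x and 60 mm along -y from the pocket), 120 mm above the bench. Pin 10 mm diameter, post up to 28 mm.
- tongs: Insulated spring tongs lying loose on the bench, about 130 g, 195 mm long, 26 mm high. Origin midway between the two black rubber grips, half-way up; x points to the jaw tips, z up; hinge 80 mm behind (-x). Each grip is a flat strip 70 mm long (35 mm either way of the origin), 6 mm thick. Sprung open, they measure 56 mm over their outsides at the origin, 58 mm at 11 mm further forward.
- tongs_jaws (a point): Point midway between the open steel jaws, half-way up and half-way along them, 85 mm ahead (+x) of the tongs' origin; tips 22 mm further on. Flat jaws 45 mm long, 26 mm high, 54 mm apart inside when open. Squeezing the grips from outside closes them, moving twice as far as the grips; on the terminal the grips measure 38 mm outside, and grips and jaws are parallel.
- tongs_arm (a joint): Closing angle of the tongs in rad: 0 = sprung open, about 0.22 = closed on the terminal, 0.30 = closed on nothing (stop). The spring resists with 6 N at the grips when open, 9 N when closed on the terminal, and opens the tongs when let go.
- terminal: Copper ignition terminal standing on the bench, loose, about 40 g: a round body 18 mm diameter and 22 mm tall with a 12 mm diameter, 10 mm tall neck on top (32 mm in all). Origin on its axis at its centre, 16 mm above its underside, z up.
- carb_bowl: Bystander: open olive plastic carburettor bowl, 64 mm wide, 42 mm tall; origin at the centre of its underside.
- oil_cap: Bystander: tin oil can cap, 40 mm wide, 24 mm tall; origin at the centre of its underside.
- height_lever: Bystander: chrome mower height lever with a black grip, about 200 mm long and 22 mm high, lying along its x; origin at the middle of its underside.
Not all that is in view belongs to the job. There is more than one size of the tongs; the one meant has the size given above.

How it is judged:
On the way, in this order (a step that is already met when the one before it is completed fails the run):
1. the module sits fully home in the pocket (horizontal distance between module and pocket below 0.005 m and z of module in the frame of pocket below 0.028 m and angle between module's own z axis and vertical below 0.12 rad and value of joint lock_lever above 0.6 rad), for 0.2 s.
2. the locking lever is shut across the seated module (horizontal distance between module and pocket below 0.005 m and z of module in the frame of pocket below 0.028 m and angle between module's own z axis and vertical below 0.12 rad and value of joint lock_lever below 0.12 rad), for 0.2 s.
3. the terminal is lifted clear of the bench in the closed tongs (contact force between terminal and tongs above 1 N and contact force between the fingers and tongs above 2 N and contact force between the fingers and terminal below 0.3 N and value of joint tongs_arm above 0.15 rad and height (world z) of terminal above 0.05 m), for 0.2 s.
At the end, for the whole second after the job is handed in: Module seated (5 mm, within 3 mm of the floor, 0.12 rad), lever within 0.12 rad of shut; fingers hold the tongs closed on the terminal (over 1 N), no finger on it; terminal at rest, centre within 25 mm sideways of the post tip and 26 to 120 mm above it, tester untouched by it and the tongs (all of step 2 and contact force between terminal and tongs above 1 N and contact force between the fingers and tongs above 2 N and contact force between the fingers and terminal below 0.3 N and value of joint tongs_arm above 0.15 rad and horizontal distance between terminal and post_tip below 0.025 m and z of terminal in the frame of post_tip between 0.026 and 0.12 m and contact force between each of terminal, tongs and tester below 0.1 N and linear speed of terminal below 0.03 m/s); the arm keeps its last pose, push and grip.
It fails at once if a finger or the arm touches the terminal (contact force between any of the fingers, the arm and terminal above 0.5 N).
It fails at once if a bystander (bowl, cap or mower lever) is shifted more than 30 mm (distance of any of carb_bowl, oil_cap, height_lever from where it was at the start of the episode above 0.03 m).
It also fails if it takes over 64 s, if anything falls off the work surface, if the arm or the gripper's body presses on something with over 40 N, if the wrist force passes 120 N, or if a joint passes its speed limit or range.

## Robot

A 7-joint arm with a two-finger parallel gripper is mounted at the origin on the work surface. World frame = base frame: x ahead of the robot, y to its left, z up, the work surface at z = 0. Lengths are in m, angles in rad, forces in N, time in s.
With the tool pointing down it reaches from about 0.4 to 0.85 m from the base axis. Payload 10.4 kg.
Tool frame: the origin (TCP) lies midway between the tips of the shut fingers; the grasp point (between the pads) lies grip_point_offset behind it (grip_point_offset is the distance from the TCP to the grasp point, in m); x points along the fingers, y is the direction in which the jaws open and shut, and the axes are right-handed (so a half turn about x gives the same grasp; the last joint's range is limited). The gripper opens to 85 mm and grips with 20 to 120 N. Pads are 22 mm wide; open, the fingers measure 114 mm over their backs; the gripper's body (76 mm by 85 mm) begins 54 mm behind the grasp point. The pads swing forward as they close: fully open they stand 13 mm farther back than shut.
Start: joints at [-0.023, 0.332, -0.065, 1.46, 0.022, 1.35, -0.088], TCP at [0.625, 0, 0.231] pointing down, gripper open.
Joint ranges: [-2.6, 2.6], [-0.5, 2.12], [-1.47, 1.34], [0.16, 2.42], [-1.27, 4.41], [0.06, 2.06], [-2.6, 2.6]. Speed limits (rad/s): [2.22, 2.22, 2.79, 2.79, 3.14, 3.14, 3.14].

## Interface

Orientations are given as [roll, pitch, yaw] about the fixed x, y, z axes, in that order (R = Rz(yaw) Ry(pitch) Rx(roll)).
In Python, from station import * gives the robot as it stands. The module is installed in compiled form; this text tells all that it offers.
- The arm moves only by the shell command python3 -m crank 'ROWS' [OPENING]. ROWS is JSON, a list of rows, each a list of 6 numbers: the shift along the tool's x, y, z as a fraction of full scale, then the turn, a rotation vector about the tool's x, y, z as a fraction of full scale. A call has exactly 5 rows; each row is the pose to reach, as a shift and turn from the pose commanded when the call began, along the tool's axes at that moment; what a row does not reach only later rows make up. Full scale, the value 1, is 0.5 m for a shift and 30 degrees for a turn. A row lasts 1/12 s, in which the tool goes at most 41.7 mm and 7.16 degrees, less where a joint would pass 70% of its speed; a pose out of reach is approached as far as the arm can. A call with a number of a shift or a turn outside -1 to 1 is refused whole. A call with a gripper value outside its range is refused whole. OPENING is the gripper command: -1 is fully open, 1 is shut, values between are in proportion, set as the call begins (- or left out, the last holds). The fingers move at their own pace and stop on an object; the grip force is fixed at half the most. Time passes only in rows, so rows that repeat a pose let the fingers close, or fill a call up. It gives the time, the measured TCP pose, the force and the opening at its end, in the units of the state.
- sense(): the state, without advancing time (a new reading comes with each control period).
- get_image(name): name is "scene" or "side" or "wrist"; returns a dict with "frame" (480x640x3 uint8, red, green, blue), "fx", "fy", "cx", "cy" (pixels), "eye" and "attitude" of the camera in the world. Camera axes: x right, y up, looking along -z (the intrinsics and any distortion apply to the point x, -y, -z); pixel columns grow to the right and rows downward; lengths in m; the calibration is good to about 2 mm. A picture is of the moment at which its call begins. There is no depth.
- close_job(): hands the job in, once; it reports no verdict.
The state is a dict: "time": time; "joint_positions": joint angles; "joint_velocities": joint speeds; "joint_efforts": joint torques, N m; "eef_pos": TCP position; "tcp_rot": TCP orientation; "contact_force": force on the tool from outside, world axes, zero at the start; "ft_torque": the same for the moment, N m; "grip_width": finger opening in m.
Only numpy, scipy, OpenCV 4.12 (cv2) and the standard library are available. Lean on these libraries where they do the work, as an engineer would, in place of code of your own. Each camera call takes 0.05 s, during which the arm holds its last target.

## Working session

There is one attempt and no reset: what is moved stays moved. The work goes in short steps, Python scripts to look and compute and a shell command to move; the robot and the scene stay as the last step left them, time stands still between calls to the robot, and variables do not carry over. Pictures are saved under pics/ and viewed, and the job is handed in when it is done.

```bash
mkdir -p pics; ls
python3 - <<'E'
from station import *
import cv2,json
s=sense();print({k:(v if isinstance(v,float) else list(map(lambda x:round(float(x),3),v)) if hasattr(v,'__len__') else v) for k,v in s.items()})
import pickle
for n in("scene","side","wrist"):
    d=get_image(n);cv2.imwrite(f"pics/{n}0.png",d["frame"][:,:,::-1]);pickle.dump(d,open(f"pics/{n}0.pkl","wb"))
    print(n,{k:v for k,v in d.items() if k!="frame"})
E
```

```text
pics
{'time': 0.0, 'joint_positions': [-0.023, 0.333, -0.065, 1.461, 0.022, 1.35, -0.088], 'joint_velocities': [-0.001, -0.001, -0.0, -0.001, 0.001, -0.001, -0.001], 'joint_efforts': [0.0, -62.545, 0.05, -39.161, 0.016, 0.01, -0.0], 'eef_pos': [0.625, -0.0, 0.231], 'tcp_rot': [-1.539, 1.569, -3.109], 'contact_force': [0.234, -0.326, 0.006], 'ft_torque': [-0.045, -0.006, -0.022], 'grip_width': 0.08532307284536451}
scene {'fx': 476.12925146780145, 'fy': 476.12925146780145, 'cx': 314.18686647811387, 'cy': 238.72389352796256, 'eye': array([1.10541044, 0.0165287 , 0.95294807]), 'attitude': array([0.56225529, 0.01153134, 1.74191116])}
side {'fx': 527.1098345265368, 'fy': 527.1098345265368, 'cx': 316.76648700451597, 'cy': 230.9331943102132, 'eye': array([-0.20706071, -0.79693067,  0.7563761 ]), 'attitude': array([ 1.02512949,  0.0249134 , -0.85951667])}
wrist {'fx': 346.2239502757524, 'fy': 346.2239502757524, 'cx': 324.8173416442968, 'cy': 239.48043191934678, 'eye': array([0.62492397, 0.06932792, 0.3729486 ]), 'attitude': array([-0.27462355,  0.0015312 ,  0.00051219])}
```

View pics/scene0.png

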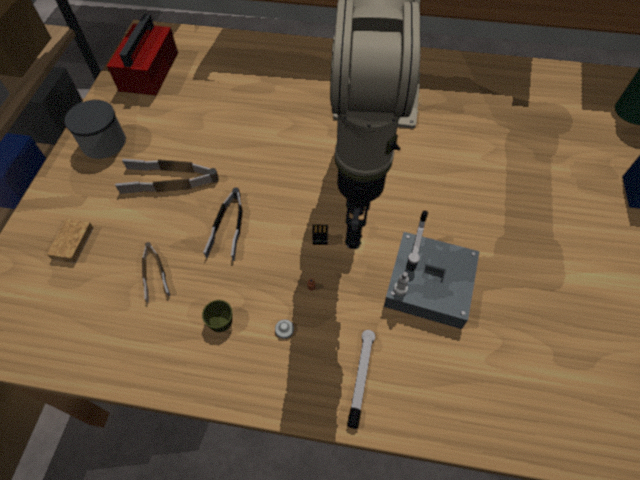

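View pics/side0.png

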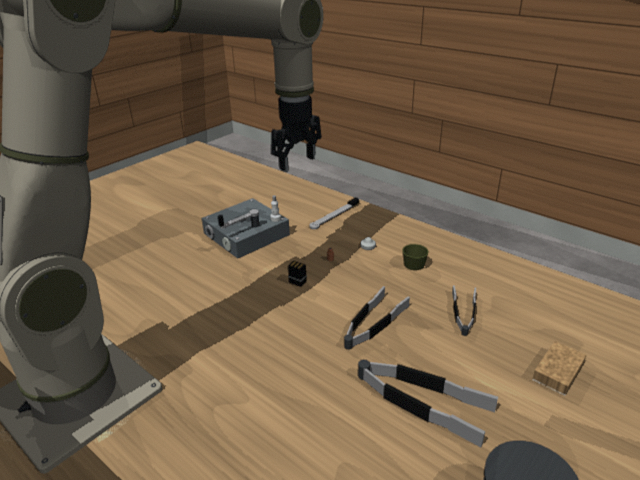

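View pics/wrist0.png

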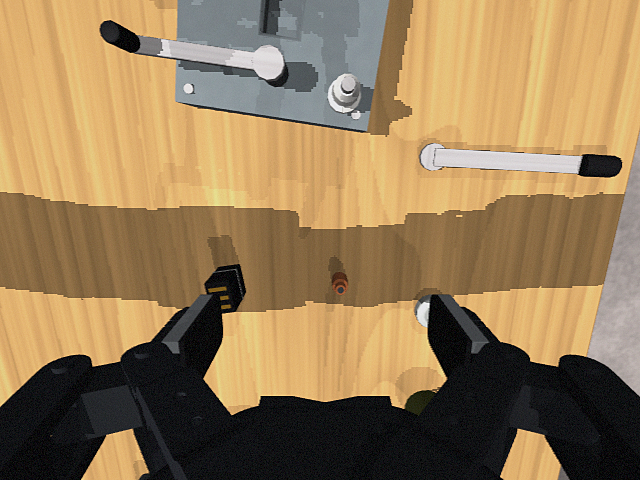

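```bash
cat > h.py <<'E'
import numpy as np,cv2,pickle
from scipy.spatial.transform import Rotation as Ro
def load(n): return pickle.load(open(f"pics/{n}.pkl","rb"))
def snap(n,tag):
    from station import get_image
    d=get_image(n);pickle.dump(d,open(f"pics/{tag}.pkl","wb"));cv2.imwrite(f"pics/{tag}.png",d["frame"][:,:,::-1]);return d
def ray(d,u,v):
    R=Ro.from_euler('xyz',d["attitude"]).as_matrix()
    r=np.array([(u-d["cx"])/d["fx"],-(v-d["cy"])/d["fy"],-1.]);return np.array(d["eye"]),R@r
def at(d,u,v,z):
    o,r=ray(d,u,v);return np.round(o+r*(z-o[2])/r[2],4)
def proj(d,p):
    R=Ro.from_euler('xyz',d["attitude"]).as_matrix();c=R.T@(np.array(p)-d["eye"])
    return np.round([d["cx"]+d["fx"]*c[0]/-c[2],d["cy"]-d["fy"]*c[1]/-c[2]],1)
def tri(obs):
    A=np.zeros((3,3));b=np.zeros(3)
    for d,u,v in obs:
        o,r=ray(d,u,v);r/=np.linalg.norm(r);P=np.eye(3)-np.outer(r,r);A+=P;b+=P@o
    x=np.linalg.solve(A,b);return np.round(x,4)
def crop(d,x0,y0,x1,y1,k,out):
    c=d["frame"][y0:y1,x0:x1,::-1];c=cv2.resize(c,None,fx=k,fy=k,interpolation=cv2.INTER_CUBIC)
    c=cv2.convertScaleAbs(c,alpha=1.5,beta=15)
    st=10 if k>=5 else 20
    for u in range((x0//st+1)*st,x1,st):
        cv2.line(c,((u-x0)*k,0),((u-x0)*k,5),(0,255,255),1);cv2.putText(c,str(u),((u-x0)*k-10,16),0,.35,(0,255,255),1)
    for v in range((y0//st+1)*st,y1,st):
        cv2.line(c,(0,(v-y0)*k),(5,(v-y0)*k),(0,255,255),1);cv2.putText(c,str(v),(6,(v-y0)*k+4),0,.35,(0,255,255),1)
    cv2.imwrite(out,c)
E
python3 - <<'E'
from h import *
d=load("scene0")
crop(d,100,140,260,310,4,"pics/c1.png".replace(".png","a.png"))
crop(d,290,200,490,330,4,"pics/c2.png")
s=load("side0");crop(s,190,180,350,300,5,"pics/c3.png");crop(s,330,270,510,360,4,"pics/c4.png")
E
```

```text
(no output)
```

View pics/c1a.png

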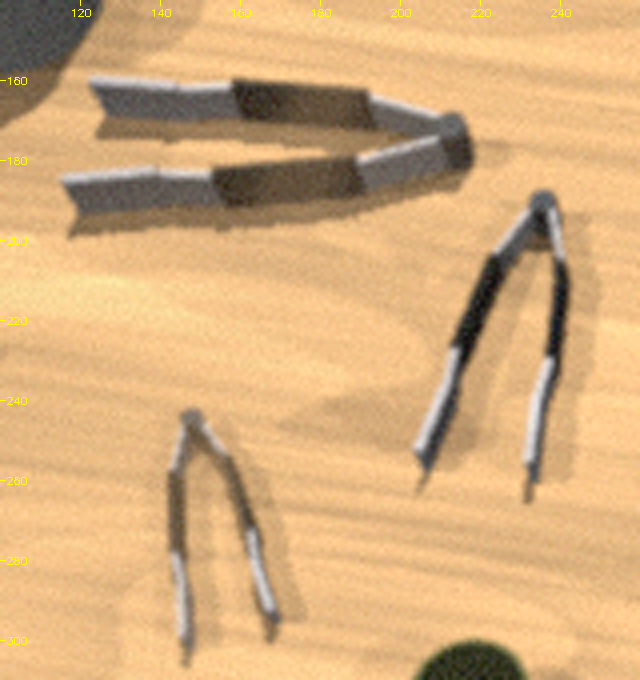

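View pics/c2.png

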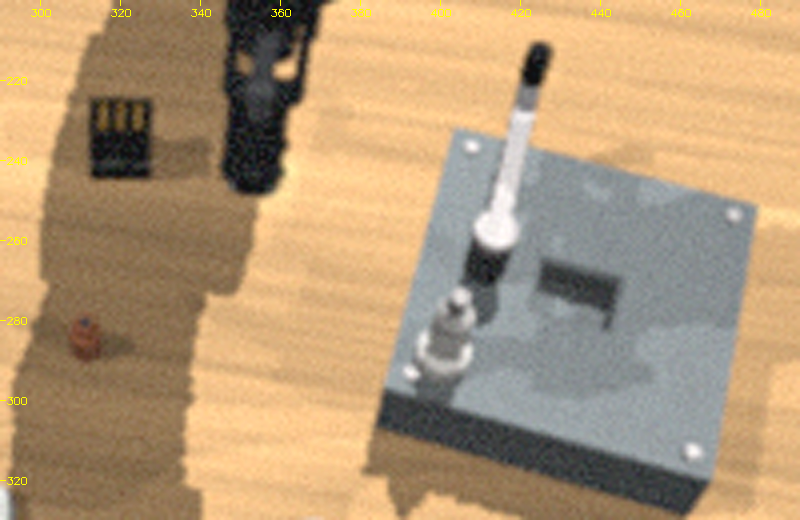

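View pics/c3.png

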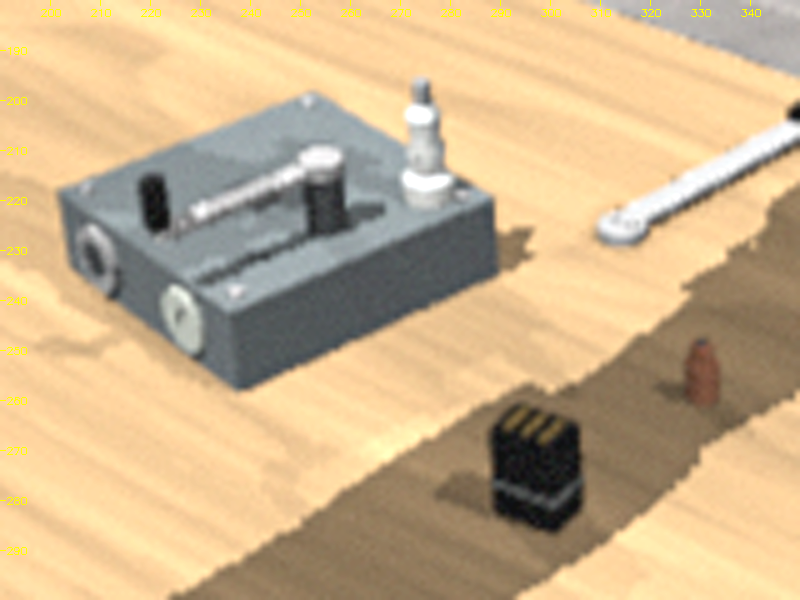

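View pics/c4.png

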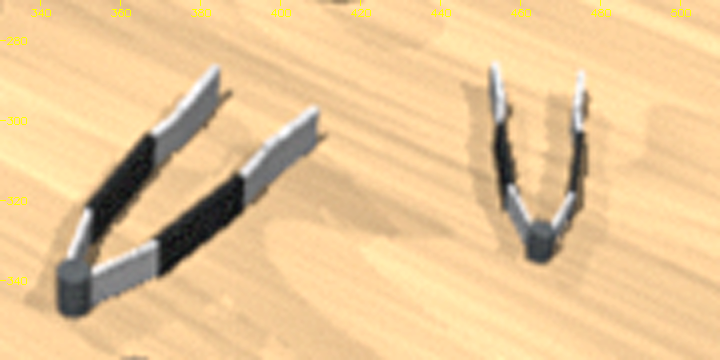

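Run:
```python
from h import *
d=load("scene0");s=load("side0");w=load("wrist0")
sc=np.array([at(d,*p,.052) for p in [(407.5,236.5),(473.5,253.5),(463,313),(392.5,293)]]);print("screws",sc, sc.mean(0))
cn=np.array([at(d,*p,.05) for p in [(404,232),(478.7,251),(467.5,319.5),(386.5,297.5)]]);print("corners",cn,cn.mean(0))
for a,b in((0,1),(1,2),(2,3),(3,0)):print(np.linalg.norm(cn[b]-cn[a]),np.degrees(np.arctan2(*(cn[b]-cn[a])[1::-1])))
print("pivot top",tri([(d,413.5,257),(s,254,211)]))
print("knobtop",tri([(d,424.5,212.5),(s,220,216)]))
print("post",tri([(d,405,273),(s,274,196)]))
for n,pts in dict(big=[(213,174),(122,161),(116,185)],med=[(235.5,191),(204.5,252),(232.5,257)],small=[(148,243),(146,300),(168,294)]).items():
    P=np.array([at(d,*p,.026) for p in pts]);print(n,P.tolist(),np.linalg.norm(P[0]-P[1:].mean(0)))
print("terminal",tri([(d,310.8,280.5),(s,330.5,248.3)]),at(d,310.8,280.5,.032),at(s,330.5,248.3,.032),at(w,340.5,290,.032))
# module top corners
for c,ps in((d,[(312.5,225),(327.7,225),(327.5,237),(312.5,237)]),(s,[(289,265),(294,260.5),(306,264),(301,270)])):
    print([at(c,*p,.05).tolist() for p in ps])
```

```text
screws [[0.5079 0.1146 0.052 ]
 [0.5286 0.2594 0.052 ]
 [0.674  0.2378 0.052 ]
 [0.6528 0.0933 0.052 ]] [0.590825 0.176275 0.052   ]
corners [[0.4958 0.1062 0.05  ]
 [0.519  0.2712 0.05  ]
 [0.6858 0.2473 0.05  ]
 [0.6641 0.0821 0.05  ]] [0.591175 0.1767   0.05    ]
0.16662304762547106 81.99633524974799
0.1685035607932366 -8.154145902687196
0.1666191165502926 -97.48329690782252
0.17001676387933046 171.85083400338894
pivot top [0.5846 0.1248 0.0927]
knobtop [0.4852 0.1383 0.1173]
post [0.641  0.1062 0.1198]
big [[0.383, -0.3784, 0.026], [0.3789, -0.6233, 0.026], [0.4563, -0.6078, 0.026]] 0.23966076545817844
med [[0.4264, -0.3083, 0.026], [0.6073, -0.3329, 0.026], [0.6096, -0.2667, 0.026]] 0.182248326466939
small [[0.6054, -0.4685, 0.026], [0.7429, -0.4219, 0.026], [0.7216, -0.38, 0.026]] 0.14371473480475133
terminal [ 0.643  -0.0835  0.0315] [ 0.642  -0.0818  0.032 ] [ 0.643 -0.086  0.032] [ 0.6412 -0.0827  0.032 ]
[[0.5106, -0.1007, 0.05], [0.505, -0.0665, 0.05], [0.5371, -0.0619, 0.05], [0.5426, -0.0951, 0.05]]
[[0.5063, -0.0732, 0.05], [0.5273, -0.0697, 0.05], [0.5343, -0.1015, 0.05], [0.509, -0.1086, 0.05]]
```

Run:
```python
from h import *
d=load("wrist0");crop(d,190,240,370,330,4,"pics/c5.png");d=load("side0");crop(d,280,250,350,300,10,"pics/c6.png");d=load("scene0");crop(d,300,210,350,300,8,"pics/c7.png")
```

```text
(no output)
```

View pics/c5.png

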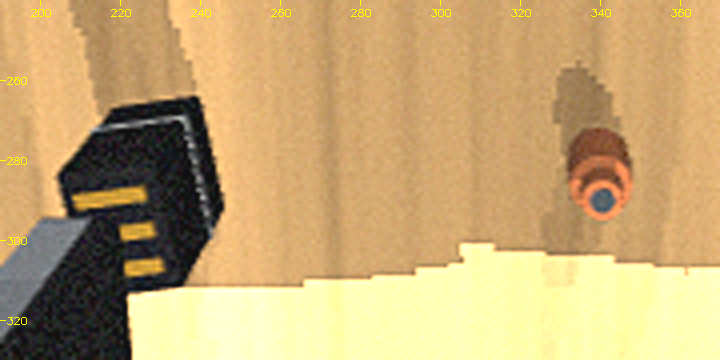

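View pics/c6.png

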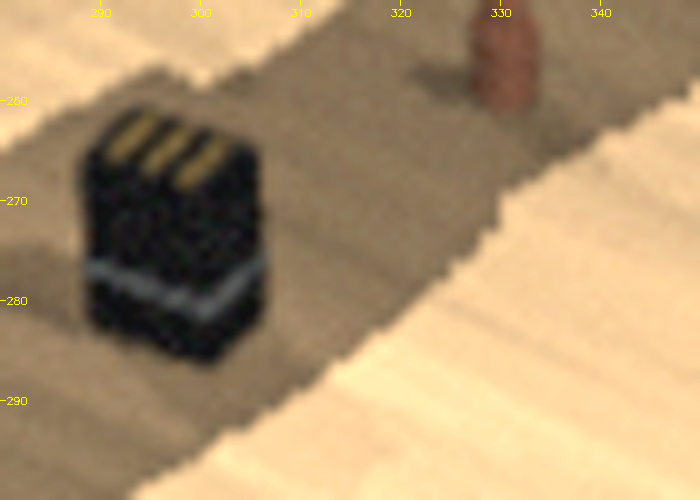

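View pics/c7.png

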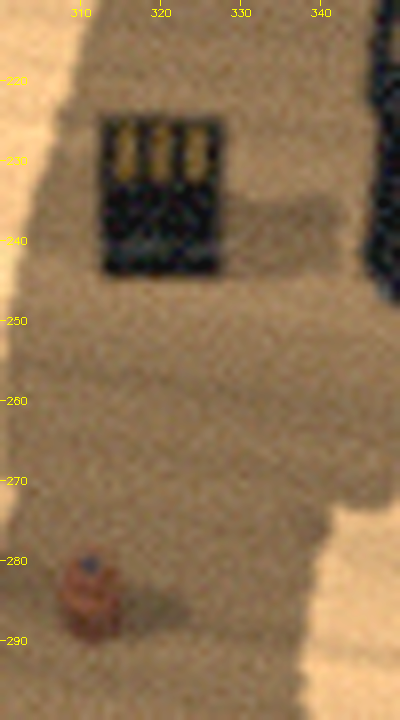

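```bash
cat >> h.py <<'E'
def plan(target,yaw=None):
    """rotation+shift row (full-scale fractions) to a TCP target, tool down, tool y axis at world angle yaw (deg)"""
    from station import sense
    s=sense();R=Ro.from_euler('xyz',s["tcp_rot"]);p=np.array(s["eef_pos"])
    print("TCP",np.round(p,4),"toolx",np.round(R.as_matrix()[:,0],3),"y",np.round(R.as_matrix()[:,1],3),"t",round(s["time"],2),"w",round(s["grip_width"],4),"F",np.round(s["contact_force"],1))
    sh=R.inv().apply(np.array(target)-p)/0.5
    if yaw is not None:
        a=np.radians(yaw);Y=np.array([np.cos(a),np.sin(a),0]);X=np.array([0,0,-1.]);T=Ro.from_matrix(np.array([X,Y,np.cross(X,Y)]).T)
        rv=(R.inv()*T).as_rotvec()/np.radians(30)
    else: rv=np.zeros(3)
    print("row",np.round(sh,4),np.round(rv,4))
E
python3 - <<'E'
import station
print([n for n in dir(station) if n[0]!='_'])
print(getattr(station,'grip_point_offset',None))
from h import *
plan((.525,-.035,.231),0)
E
```

```text
['MotionError', 'close_job', 'get_image', 'grip_point_offset', 'sense']
0.0187
TCP [0.6247 0.     0.2307] toolx [-0.001 -0.    -1.   ] y [ 1.     0.    -0.001] t 0.15 w 0.0851 F [0.4 1.1 0.2]
row [-0.0004 -0.1994  0.07  ] [0.0001 0.     0.0021]
```

```bash
python3 -m crank '[[0,-0.07,0.025,0,0,0],[0,-0.14,0.05,0,0,0],[0,-0.2,0.07,0,0,0],[0,-0.2,0.07,0,0,0],[0,-0.2,0.07,0,0,0]]' --
python3 - <<'E'
from h import *
plan((.525,-.08,.231),0)
d=snap("wrist","w1")
E
```

```text
TCP [0.6247 0.     0.2307] toolx [-0.001 -0.    -1.   ] y [ 1.     0.    -0.001] t 0.15 w 0.0851 F [0.4 1.1 0.2]
row [-0.0004 -0.1994  0.16  ] [0.0001 0.     0.0021]invalid input: not JSON, or not a number
```

View pics/w1.png

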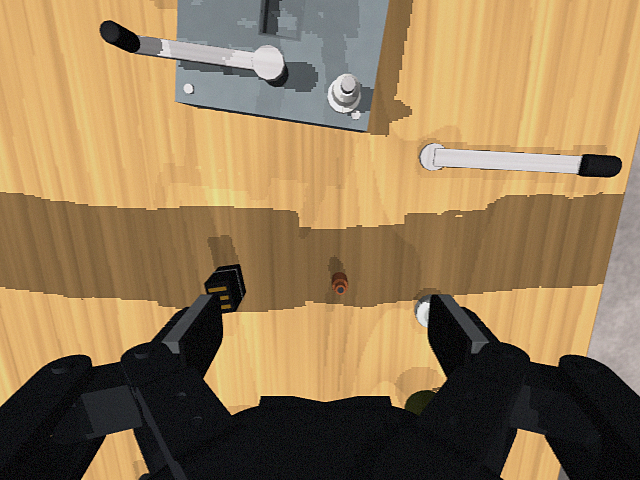

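The "--" was refused; the arm has not moved (same view as before). Repeat without it.

```bash
python3 -m crank '[[0,-0.07,0.025,0,0,0],[0,-0.14,0.05,0,0,0],[0,-0.2,0.07,0,0,0],[0,-0.2,0.07,0,0,0],[0,-0.2,0.07,0,0,0]]' -1
python3 - <<'E'
from h import *
plan((.525,-.08,.231),0)
d=snap("wrist","w2")
E
```

```text
time: 0.62
eef_pos: [0.5241, -0.0357, 0.2318]
tcp_rot: [1.328, 1.57, -0.244]
contact_force: [0.7, 0.1, 0.7]
grip_width: 0.0855
TCP [ 0.5241 -0.0357  0.2318] toolx [ 0.001 -0.    -1.   ] y [ 1.    -0.001  0.001] t 0.62 w 0.0855 F [0.7 0.1 0.7]
row [0.0015 0.0019 0.0885] [-0.0027  0.0004 -0.0014]
```

View pics/w2.png

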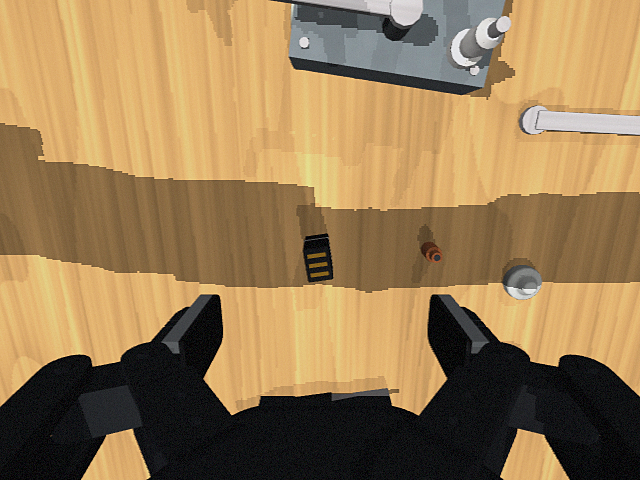

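Run:
```python
from h import *
d=load("w2");crop(d,290,225,350,295,10,"pics/c8.png")
print("term",at(d,435.5,257,.032)); print("post",at(d,503,24,.12))
```

```text
term [ 0.6395 -0.0819  0.032 ]
post [0.64   0.1071 0.12  ]
```

View pics/c8.png

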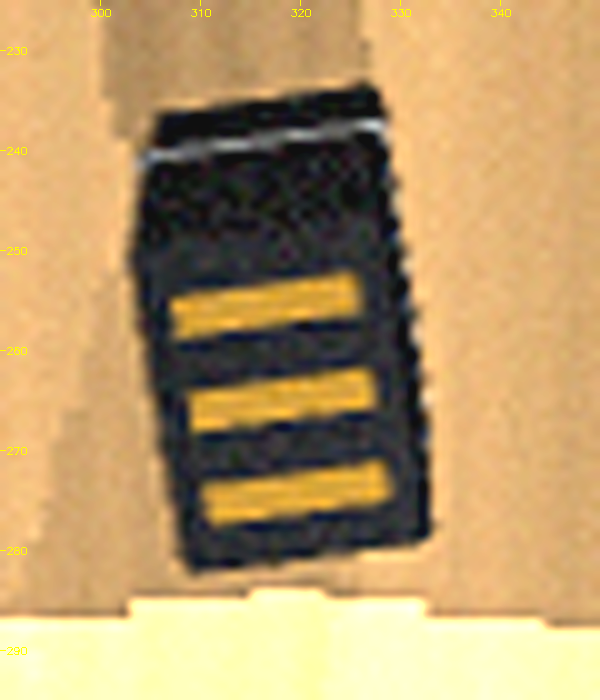

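Run:
```python
from h import *
d=load("w2")
P=[at(d,*p,.05) for p in [(303.6,250.5),(329.3,246.5),(333.2,278.7),(309,282)]]
print(P,np.mean(P,0))
for a,b in((0,1),(3,2),(3,0),(2,1)):
    v=P[b]-P[a];print(np.linalg.norm(v),np.degrees(np.arctan2(v[1],v[0])))
S=[at(d,*p,.05) for p in [(315.8,255.2),(318.3,264.8),(320.7,274.2)]];print(S)
v=S[0]-S[2];print(np.degrees(np.arctan2(v[1],v[0])))
for q in [((308,256),(325.3,253)),((309.8,266.3),(327,263.2)),((311.2,275.5),(328.5,272.7))]:
    v=at(d,*q[1],.05)-at(d,*q[0],.05);print(np.degrees(np.arctan2(v[1],v[0])))
# predicted
plan((.525,-.08,.231),8)
```

```text
[array([ 0.5034, -0.0689,  0.05  ]), array([ 0.5286, -0.0649,  0.05  ]), array([ 0.5326, -0.0987,  0.05  ]), array([ 0.5083, -0.1022,  0.05  ])] [ 0.518225 -0.083675  0.05    ]
0.0255154854941073 9.019322431381692
0.024550763735574486 8.1961112875247
0.03365857988685797 98.37083950687781
0.03403586343843799 96.74917478956966
[array([ 0.5154, -0.0738,  0.05  ]), array([ 0.5178, -0.0838,  0.05  ]), array([ 0.5201, -0.0938,  0.05  ])]
103.22455119221364
10.334502666693792
10.599423716433487
9.837850966033258
TCP [ 0.5251 -0.035   0.2317] toolx [ 0.001  0.    -1.   ] y [ 1.    -0.     0.001] t 0.67 w 0.0853 F [1.1 0.3 0.9]
row [ 0.0015 -0.0002  0.09  ] [-2.673e-01 -1.000e-04 -2.100e-03]
```

```bash
python3 -m crank '[[0.05,-0.014,0.05,-0.15,0,0],[0.1,-0.014,0.098,-0.317,0,0],[0.17,-0.014,0.098,-0.317,0,0],[0.24,-0.014,0.098,-0.317,0,0],[0.24,-0.014,0.098,-0.317,0,0]]' -1
python3 - <<'E'
from h import *
plan((.518,-.084,.02),9.5)
d=snap("wrist","w3")
E
```

```text
time: 1.08
eef_pos: [0.5149, -0.0833, 0.105]
tcp_rot: [-1.854, 1.561, 3.025]
contact_force: [-1.1, 0.1, -0.1]
grip_width: 0.0855
TCP [ 0.5149 -0.0833  0.105 ] toolx [-0.01   0.001 -1.   ] y [ 0.986  0.166 -0.009] t 1.08 w 0.0855 F [-1.1  0.1 -0.1]
row [0.1699 0.0074 0.0029] [ 0.0012 -0.0052  0.0178]
```

View pics/w3.png

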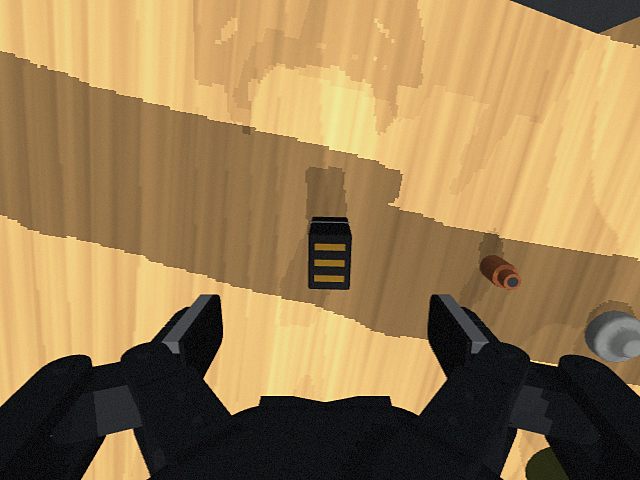

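```bash
python3 - <<'E'
from h import *
d=load("w3");P=[at(d,*p,.05) for p in [(309,289.5),(350.8,289)]];print(P,np.mean(P,0)); v=P[1]-P[0];print(np.linalg.norm(v),np.degrees(np.arctan2(v[1],v[0]))); print(at(d,330,263,.05),at(d,513,282,.032)); print(np.degrees(Ro.from_euler('xyz',d["attitude"]).as_matrix()[:,0]))
plan((.518,-.084,.02),9.5)
E
python3 -m crank '[[0.04,0.006,0.002,0,0,0.015],[0.08,0.006,0.002,0,0,0.015],[0.12,0.006,0.002,0,0,0.015],[0.165,0.006,0.002,0,0,0.015],[0.165,0.006,0.002,0,0,0.015]]'; python3 -c "
from h import *;plan((.518,-.084,.02),9.5)"
```

```text
[array([ 0.508 , -0.1029,  0.05  ]), array([ 0.5333, -0.0982,  0.05  ])] [ 0.52065 -0.10055  0.05   ]
0.025732858372128027 10.523911642047313
[ 0.5178 -0.0837  0.05  ] [ 0.6413 -0.0825  0.032 ]
[56.4968108   9.51914355 -0.55011407]
TCP [ 0.5166 -0.0832  0.1085] toolx [-0.006  0.001 -1.   ] y [ 0.986  0.166 -0.006] t 1.13 w 0.0854 F [ 0.2 -0.5  0.6]
row [0.177  0.0036 0.0024] [ 0.0018 -0.0036  0.0117]
time: 1.55
eef_pos: [0.5209, -0.0836, 0.0275]
tcp_rot: [1.749, 1.565, 0.345]
contact_force: [-1.2, 0.3, -0.3]
grip_width: 0.0857
TCP [ 0.5209 -0.0836  0.0275] toolx [ 0.005  0.002 -1.   ] y [0.986 0.166 0.005] t 1.55 w 0.0857 F [-1.2  0.3 -0.3]
row [ 0.0149 -0.0059 -0.0002] [ 0.0027 -0.0018 -0.0101]
```

```bash
python3 -m crank '[[0.01,-0.003,0,0,0,0],[0.01,-0.003,0,0,0,0],[0.01,-0.003,0,0,0,0],[0.01,-0.003,0,0,0,0],[0.01,-0.003,0,0,0,0]]' 1; python3 -m crank '[[0,0,0,0,0,0],[0,0,0,0,0,0],[0,0,0,0,0,0],[0,0,0,0,0,0],[0,0,0,0,0,0]]' 1; python3 -c "
from h import *;plan((.518,-.084,.15),9.5)"
```

```text
time: 1.97
eef_pos: [0.5205, -0.0848, 0.025]
tcp_rot: [1.525, 1.561, 0.12]
contact_force: [-0.3, 0.2, 16.9]
grip_width: 0.0254
time: 2.38
eef_pos: [0.5206, -0.0848, 0.0252]
tcp_rot: [1.522, 1.561, 0.117]
contact_force: [-2.4, -0.4, 7.5]
grip_width: 0.0249
TCP [ 0.5206 -0.0848  0.0252] toolx [ 0.01   0.001 -1.   ] y [0.986 0.165 0.01 ] t 2.38 w 0.0249 F [-2.4 -0.4  7.5]
row [-0.2497 -0.0024 -0.0024] [ 0.0001  0.0009 -0.0186]
```

```bash
python3 -m crank '[[-0.06,0,0,0,0,0],[-0.13,0,0,0,0,0],[-0.2,0,0,0,0,0],[-0.27,0,0,0,0,0],[-0.27,0,0,0,0,0]]' 1; python3 -c "
from h import *;plan((.591,.175,.165),-8);plan((.591,.115,.165),-8)"
```

```text
time: 2.8
eef_pos: [0.5222, -0.0853, 0.1665]
tcp_rot: [1.423, 1.552, 0.018]
contact_force: [1.3, -0.3, -0.6]
grip_width: 0.0254
TCP [ 0.5222 -0.0853  0.1665] toolx [ 0.019  0.    -1.   ] y [0.986 0.165 0.019] t 2.8 w 0.0254 F [ 1.3 -0.3 -0.6]
row [ 0.0057  0.2216 -0.4908] [ 5.831e-01 -2.000e-04 -3.590e-02]
TCP [ 0.5222 -0.0853  0.1665] toolx [ 0.019  0.    -1.   ] y [0.986 0.165 0.019] t 2.8 w 0.0254 F [ 1.3 -0.3 -0.6]
row [ 0.0056  0.2018 -0.3725] [ 5.831e-01 -2.000e-04 -3.590e-02]
```

```bash
python3 -m crank '[[0,0.04,-0.075,0.1,0,0],[0,0.08,-0.15,0.25,0,0],[0,0.12,-0.225,0.4,0,-0.01],[0,0.16,-0.3,0.55,0,-0.03],[0,0.2,-0.372,0.583,0,-0.036]]' 1;python3 -m crank '[[0,0,0,0,0,0],[0,0,0,0,0,0],[0,0,0,0,0,0],[0,0,0,0,0,0],[0,0,0,0,0,0]]' 1; python3 -c "
from h import *;plan((.591,.175,.165),-8);snap('wrist','w4');snap('scene','s4');snap('side','d4')"
```

```text
time: 3.22
eef_pos: [0.586, 0.1143, 0.1601]
tcp_rot: [-1.535, 1.56, 3.033]
contact_force: [0.7, 0.0, -1.1]
grip_width: 0.025
time: 3.63
eef_pos: [0.5856, 0.1107, 0.1598]
tcp_rot: [-1.482, 1.56, 3.089]
contact_force: [0.8, -0.4, -0.4]
grip_width: 0.0251
TCP [0.5856 0.1107 0.1598] toolx [-0.011  0.001 -1.   ] y [ 0.99  -0.141 -0.011] t 3.63 w 0.0251 F [ 0.8 -0.4 -0.4]
row [-0.0104 -0.0076 -0.1288] [-0.0035  0.0018  0.0203]
```

View pics/w4.png

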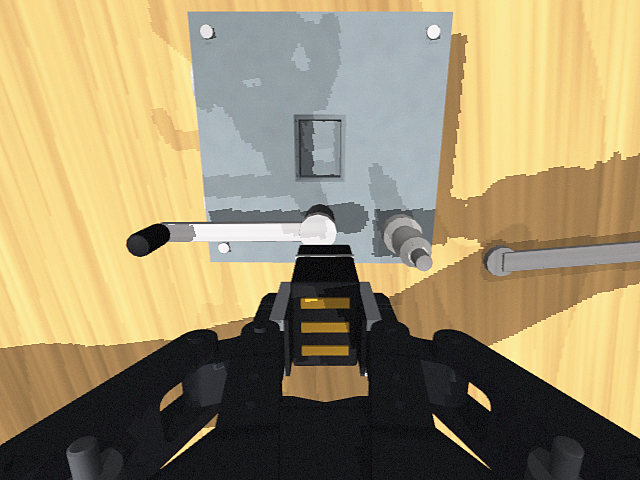

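View pics/d4.png

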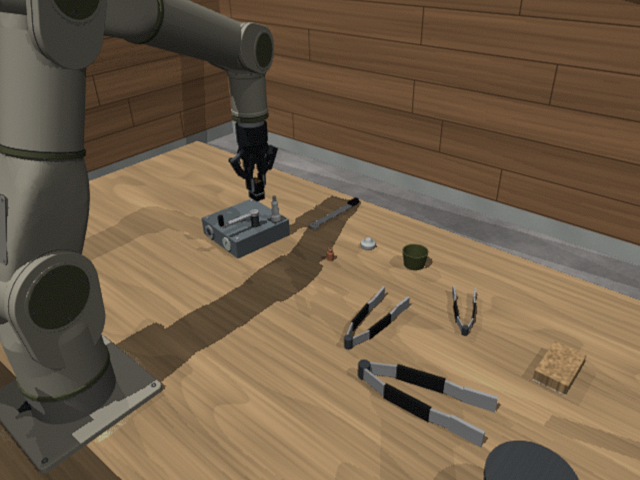

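Run:
```python
from h import *
d=load("w4");crop(d,280,100,370,195,7,"pics/c9.png")
crop(d,270,230,390,370,5,"pics/c10.png")
```

```text
(no output)
```

View pics/c9.png

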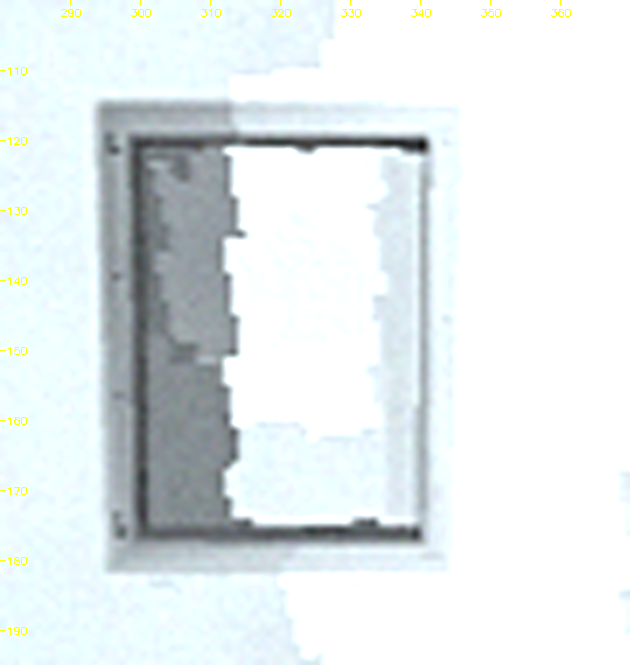

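View pics/c10.png

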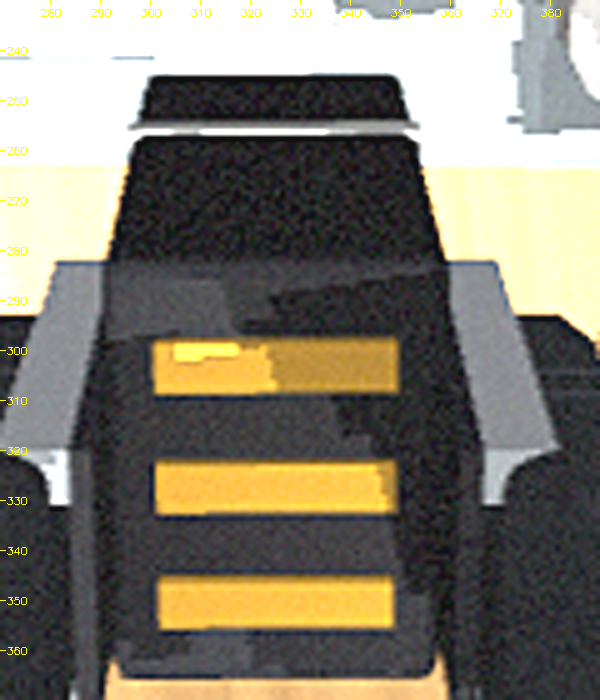

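Run:
```python
from h import *
d=load("w4");s=np.array([.5856,.1107,.1598])
for z,pp in((.05,[(294,114.5),(346,114.5),(344.3,181.5),(295.3,181.5)]),(.047,[(299,119.7),(341.3,119.7),(340,177),(300.3,177)])):
    P=np.array([at(d,*p,z) for p in pp]);print(P.mean(0),[round(float(np.linalg.norm(P[i]-P[(i+1)%4])),4) for i in range(4)],np.degrees(np.arctan2(*(P[1]-P[0])[1::-1])),np.degrees(np.arctan2(*(P[2]-P[3])[1::-1])))
pp=[(207,32),(433,32),(223.5,248)];P=[at(d,*p,.052) for p in pp];print(P,(P[1]+P[2])/2)
v=P[1]-P[0];print(np.degrees(np.arctan2(v[1],v[0])))
zt=.185
print("strip c",at(d,325.3,327.5,zt))
b=[at(d,*p,zt-.05) for p in((300,245),(349.7,245))];print("bottom far edge",b,(b[0]+b[1])/2); v=b[1]-b[0];print(np.linalg.norm(v),np.degrees(np.arctan2(v[1],v[0])))
for q in [((301,303.5),(350,303.5)),((301,328),(350,327.3)),((302,351),(349,351))]:
    v=at(d,*q[1],zt)-at(d,*q[0],zt);print(np.linalg.norm(v),np.degrees(np.arctan2(v[1],v[0])))
n=[at(d,*p,zt) for p in((293,365.5),(357,365.5))];print("near top",n,np.linalg.norm(n[1]-n[0]),np.degrees(np.arctan2(*(n[1]-n[0])[1::-1])))
# floor projection prediction
R=Ro.from_euler('z',-8,degrees=True)
print("knob",at(d,143,242,.119))
```

```text
[0.590025 0.175275 0.05    ] [0.0358, 0.0456, 0.0355, 0.0457] -8.198068846016284 -8.107248035658062
[0.59015 0.1751  0.047  ] [0.0295, 0.0396, 0.0289, 0.0395] -7.992702666670726 -8.158147275809057
[array([0.5286, 0.2576, 0.052 ]), array([0.6722, 0.2367, 0.052 ]), array([0.5072, 0.1136, 0.052 ])] [0.5897  0.17515 0.052  ]
-8.2808656790266
strip c [0.5863 0.1124 0.185 ]
bottom far edge [array([0.5757, 0.1316, 0.135 ]), array([0.6005, 0.1282, 0.135 ])] [0.5881 0.1299 0.135 ]
0.025031979546172575 -7.806400829235711
0.018159295140505884 -7.594643368591437
0.018630351580150136 -6.781703536468545
0.01825842271391481 -7.553169775029238
near top [array([0.5714, 0.0975, 0.185 ]), array([0.5963, 0.0942, 0.185 ])] 0.025117722826721405 -7.549421768263257
knob [0.4877 0.1407 0.119 ]
```

```bash
python3 -m crank '[[0,-0.003,-0.04,0,0,0.02],[0,-0.006,-0.08,0,0,0.02],[0,-0.01,-0.125,0,0,0.02],[0,-0.01,-0.125,0,0,0.02],[0,-0.01,-0.125,0,0,0.02]]' 1;python3 -c "
from h import *;plan((.5896,.1732,.082),-8.1)"
```

```text
time: 4.2
eef_pos: [0.589, 0.1761, 0.1596]
tcp_rot: [-1.502, 1.57, 3.073]
contact_force: [-0.7, -0.6, -0.9]
grip_width: 0.0251
TCP [0.589  0.1761 0.1596] toolx [-0.001  0.    -1.   ] y [ 0.991 -0.137 -0.001] t 4.2 w 0.0251 F [-0.7 -0.6 -0.9]
row [0.1552 0.002  0.0056] [0.008  0.0001 0.0013]
```

```bash
python3 -m crank '[[0.04,0.001,0,0.008,0,0],[0.08,0.001,0,0.008,0,0],[0.12,0.001,0,0.008,0,0],[0.155,0.001,0,0.008,0,0],[0.155,0.001,0,0.008,0,0]]' 1;python3 -m crank '[[0,0,0,0,0,0],[0,0,0,0,0,0],[0,0,0,0,0,0],[0,0,0,0,0,0],[0,0,0,0,0,0]]' 1;python3 -c "
from h import *;plan((.5896,.1732,.082),-8.1);snap('wrist','w5')"
```

```text
time: 4.62
eef_pos: [0.5879, 0.1724, 0.0785]
tcp_rot: [-0.957, 1.564, -2.673]
contact_force: [-1.3, 0.4, -1.1]
grip_width: 0.0249
time: 5.03
eef_pos: [0.5903, 0.175, 0.0831]
tcp_rot: [1.702, 1.57, -0.012]
contact_force: [-0.1, 0.4, -0.8]
grip_width: 0.0249
TCP [0.5903 0.175  0.0831] toolx [ 0.001 -0.    -1.   ] y [ 0.99  -0.143  0.001] t 5.03 w 0.0249 F [-0.1  0.4 -0.8]
row [ 0.0022 -0.0008  0.0037] [-0.0041 -0.0002 -0.0016]
```

View pics/w5.png

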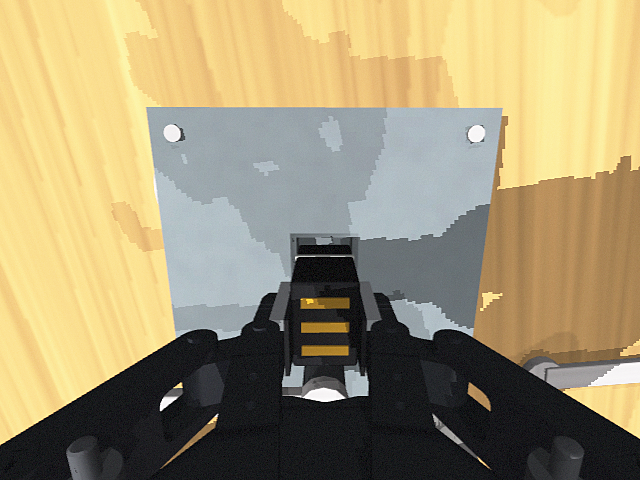

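Run:
```python
from h import *
d=load("w5");crop(d,275,225,375,290,7,"pics/c11.png");plan((.5896,.1732,.082),-8.1)
```

```text
TCP [0.5901 0.175  0.0828] toolx [ 0. -0. -1.] y [ 0.99  -0.143  0.   ] t 5.08 w 0.0248 F [-0.3 -0.3 -0.4]
row [ 0.0017 -0.0005  0.0036] [-0.004   0.     -0.0008]
```

View pics/c11.png

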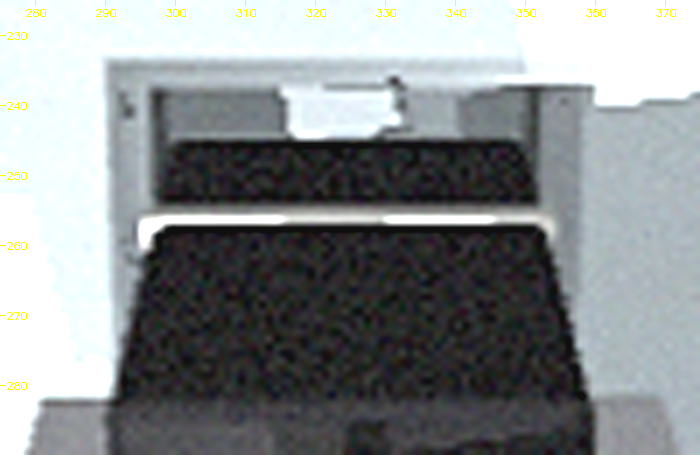

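Run:
```python
from h import *
d=load("w5")
zb=.058
b=[at(d,*p,zb) for p in((299.5,245.3),(350,245.3))]
c=[at(d,*p,.05) for p in((290.3,233.5),(357.7,236.5))]
i=[at(d,*p,.047) for p in((297,238),(351.5,238))]
for q in(b,c,i):
    m=(q[0]+q[1])/2;v=q[1]-q[0];print(q,m,np.linalg.norm(v),np.degrees(np.arctan2(v[1],v[0])))
u=np.array([.139,.99,0])
print("module",(b[0]+b[1])/2-.018*u)
print("pocket",(i[0]+i[1])/2-.020*u)
P=[at(d,*p,.052) for p in((173,133),(476.5,133))];m=(P[0]+P[1])/2;print(P,m-.073*u)
```

```text
[array([0.5804, 0.1957, 0.058 ]), array([0.6056, 0.1921, 0.058 ])] [0.593  0.1939 0.058 ] 0.025455844122715714 -8.130102354156023
[array([0.5757, 0.2005, 0.05  ]), array([0.6104, 0.1938, 0.05  ])] [0.59305 0.19715 0.05   ] 0.03534091113709442 -10.928390192605816
[array([0.5784, 0.1968, 0.047 ]), array([0.6072, 0.1926, 0.047 ])] [0.5928 0.1947 0.047 ] 0.02910463880552371 -8.297144969836909
module [0.590498 0.17608  0.058   ]
pocket [0.59002 0.1749  0.047  ]
[array([0.5288, 0.258 , 0.052 ]), array([0.6727, 0.2373, 0.052 ])] [0.590603 0.17538  0.052   ]
```

```bash
python3 -m crank '[[0.015,-0.001,0.002,0,0,0],[0.03,-0.001,0.002,0,0,0],[0.045,-0.001,0.002,0,0,0],[0.057,-0.001,0.002,0,0,0],[0.057,-0.001,0.002,0,0,0]]' 1;python3 -c "
from h import *;plan((.59,.174,.055),-8.1);snap('wrist','w6')"
```

```text
time: 5.5
eef_pos: [0.5889, 0.1738, 0.0548]
tcp_rot: [-0.854, 1.569, -2.569]
contact_force: [-10.0, -3.6, 22.1]
grip_width: 0.0248
TCP [0.5889 0.1738 0.0548] toolx [-0.001 -0.001 -1.   ] y [ 0.99  -0.143 -0.001] t 5.5 w 0.0248 F [-10.   -3.6  22.1]
row [-0.0003  0.0022 -0.0007] [-0.0043  0.0021  0.0024]
```

View pics/w6.png

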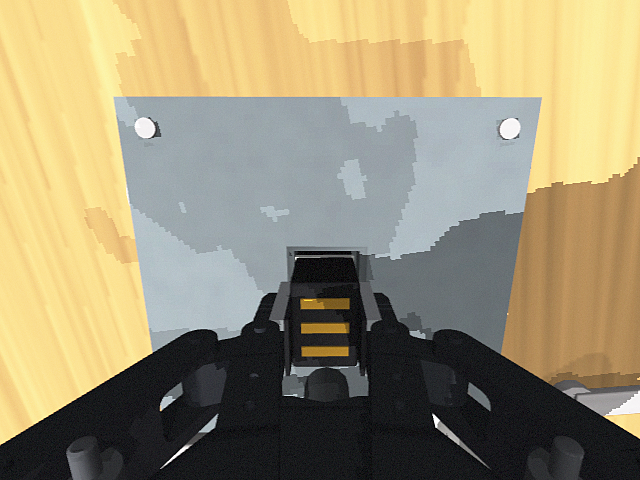

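```bash
python3 -m crank '[[0,0,0,0,0,0],[0,0,0,0,0,0],[0,0,0,0,0,0],[0,0,0,0,0,0],[0,0,0,0,0,0]]' -0.2;python3 -c "
from h import *;plan((.59,.174,.055),-8.1)"; python3 -m crank '[[-0.05,0,0,0,0,0],[-0.1,0,0,0,0,0],[-0.16,0,0,0,0,0],[-0.22,0,0,0,0,0],[-0.22,0,0,0,0,0]]' -0.2; python3 -c "
from h import *;plan((.59,.174,.055),-8.1);snap('wrist','w7')"
```

```text
time: 5.97
eef_pos: [0.589, 0.174, 0.0532]
tcp_rot: [-1.01, 1.57, -2.725]
contact_force: [0.3, -0.0, -0.7]
grip_width: 0.0514
TCP [0.589  0.174  0.0532] toolx [-0.001 -0.    -1.   ] y [ 0.99  -0.143 -0.001] t 5.97 w 0.0514 F [ 0.3 -0.  -0.7]
row [-0.0037  0.0021 -0.0004] [-0.0039  0.0012  0.002 ]
time: 6.38
eef_pos: [0.592, 0.175, 0.1701]
tcp_rot: [2.027, 1.562, 0.313]
contact_force: [1.2, 0.3, 0.1]
grip_width: 0.0512
TCP [0.592  0.175  0.1701] toolx [ 0.008  0.003 -1.   ] y [ 0.99  -0.143  0.008] t 6.38 w 0.0512 F [1.2 0.3 0.1]
row [ 0.2302 -0.0053  0.0034] [-0.0042 -0.007  -0.0144]
```

View pics/w7.png

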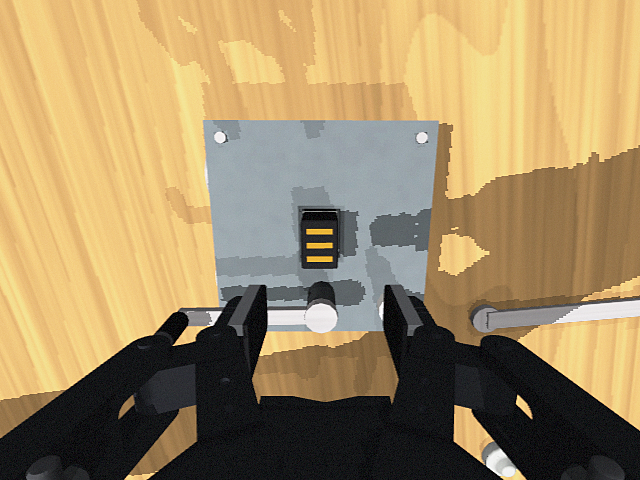

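```bash
python3 -c "
from h import *;plan((.484,.140,.155),81.9);from station import sense;print(sense()['joint_positions'])"
```

```text
TCP [0.591  0.1747 0.1671] toolx [ 0.005  0.002 -1.   ] y [ 0.99  -0.143  0.005] t 6.43 w 0.0513 F [ 0.5  0.2 -0.2]
row [ 0.023  -0.202   0.0993] [-3.0041  0.004  -0.0109]
[-0.24804713  0.35416713 -0.14241138  1.56937669  0.05302673  1.21637205
 -0.54341538]
```

```bash
python3 -m crank '[[0,-0.04,0.02,-0.2,0,0],[0,-0.08,0.04,-0.4,0,0],[0,-0.12,0.06,-0.6,0,0],[0,-0.16,0.08,-0.8,0,0],[0,-0.2,0.1,-1,0,0]]' -0.2; python3 -m crank '[[0,0,0,-0.2,0,0],[0,0,0,-0.4,0,0],[0,0,0,-0.6,0,0],[0,0,0,-0.8,0,0],[0,0,0,-1,0,0]]' -0.2;python3 -m crank '[[0,0,0,-0.2,0,0],[0,0,0,-0.4,0,0],[0,0,0,-0.6,0,0],[0,0,0,-0.8,0,0],[0,0,0,-1,0,0]]' 0;
python3 -c "
from h import *;plan((.484,.140,.155),81.9);snap('wrist','w8')"
```

```text
time: 6.85
eef_pos: [0.4815, 0.1383, 0.1624]
tcp_rot: [-1.544, 1.568, -2.73]
contact_force: [0.5, 0.1, -0.4]
grip_width: 0.051
time: 7.27
eef_pos: [0.4825, 0.1386, 0.1626]
tcp_rot: [-2.098, 1.569, -2.76]
contact_force: [0.5, -0.4, 0.5]
grip_width: 0.0514
time: 7.68
eef_pos: [0.4825, 0.1386, 0.1625]
tcp_rot: [-2.659, 1.569, -2.798]
contact_force: [0.0, -0.6, 0.4]
grip_width: 0.0426
TCP [0.4825 0.1386 0.1625] toolx [-0.002 -0.001 -1.   ] y [ 0.138  0.99  -0.001] t 7.68 w 0.0426 F [ 0.  -0.6  0.4]
row [0.015  0.0032 0.0025] [ 0.0059 -0.0039  0.002 ]
```

View pics/w8.png

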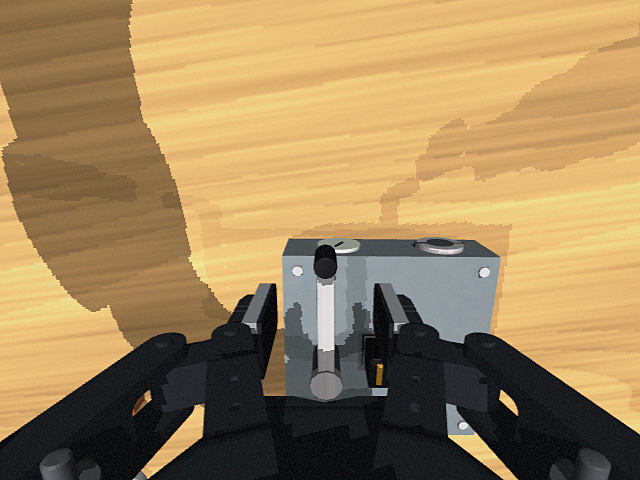

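```bash
python3 -c "
from h import *;d=load('w8');print(at(d,326,269,.119),at(d,326,384,.091),proj(d,(.4825,.1386,.1)));plan((.484,.140,.097),81.9)"
```

```text
[0.4837 0.1397 0.119 ] [0.5821 0.1263 0.091 ] [323.8 256.7]
TCP [0.4825 0.1386 0.1625] toolx [-0.002 -0.001 -1.   ] y [ 0.13   0.991 -0.001] t 7.73 w 0.0427 F [ 0.2 -0.9 -0.7]
row [0.1311 0.0033 0.0028] [ 0.0205 -0.0039  0.002 ]
```

```bash
python3 -m crank '[[0.04,0.003,0.003,0.02,0,0],[0.08,0.003,0.003,0.02,0,0],[0.12,0.003,0.003,0.02,0,0],[0.132,0.003,0.003,0.02,0,0],[0.132,0.003,0.003,0.02,0,0]]' 0;python3 -m crank '[[0,0,0,0,0,0],[0,0,0,0,0,0],[0,0,0,0,0,0],[0,0,0,0,0,0],[0,0,0,0,0,0]]' 0.4
python3 - <<'E'
from h import *;plan((.484,.140,.097),81.9);snap('wrist','w9')
from station import sense
# arc waypoints in tool frame of the present pose
s=sense();R=Ro.from_euler('xyz',s["tcp_rot"]);p=np.array(s["eef_pos"])
for pv in [(.5827,.126)]:
  k0=np.array([pv[0],pv[1],0])
  for call in range(4):
    for i in range(1,6):
        pass
E
```

```text
time: 8.15
eef_pos: [0.4833, 0.1396, 0.0957]
tcp_rot: [-2.683, 1.566, -2.839]
contact_force: [0.4, -0.1, -0.8]
grip_width: 0.0425
time: 8.57
eef_pos: [0.4851, 0.1401, 0.0983]
tcp_rot: [-0.096, 1.57, -0.25]
contact_force: [1.0, 0.1, -0.9]
grip_width: 0.0259
TCP [0.4851 0.1401 0.0983] toolx [ 0.001 -0.    -1.   ] y [ 0.154  0.988 -0.   ] t 8.57 w 0.0259 F [ 1.   0.1 -0.9]
row [ 0.0026 -0.0006 -0.0022] [-0.0244  0.001   0.0001]
```

View pics/w9.png

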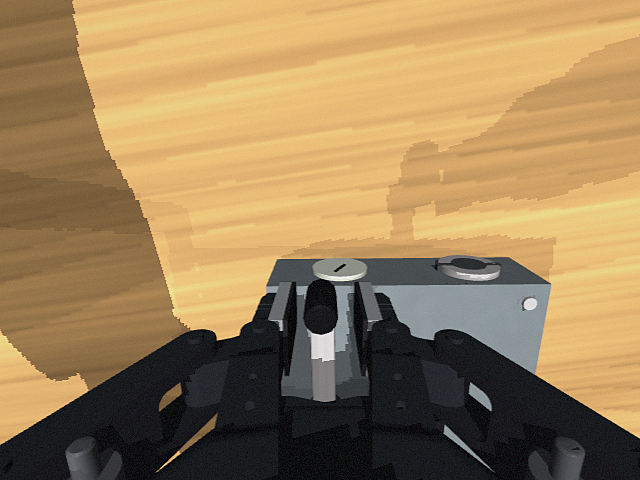

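```bash
python3 -m crank '[[0,0.021,0.001,0.2,0,0],[0,0.042,0.004,0.4,0,0],[0,0.062,0.01,0.6,0,0],[0,0.081,0.017,0.8,0,0],[0,0.1,0.027,1,0,0]]' 0.4;python3 -m crank '[[0,0.021,0.001,0.2,0,0],[0,0.042,0.004,0.4,0,0],[0,0.062,0.01,0.6,0,0],[0,0.081,0.017,0.8,0,0],[0,0.1,0.027,1,0,0]]' 0.4;
python3 -c "
from h import *;plan((.597,.225,.097),-8.1);snap('wrist','w10')"
```

```text
time: 9.03
eef_pos: [0.5057, 0.1877, 0.0978]
tcp_rot: [-1.768, 1.57, -2.45]
contact_force: [-1.1, -1.0, 0.7]
grip_width: 0.0256
time: 9.45
eef_pos: [0.5476, 0.2184, 0.0977]
tcp_rot: [-1.517, 1.57, -2.723]
contact_force: [-1.3, 0.2, 0.8]
grip_width: 0.0258
TCP [0.5476 0.2184 0.0977] toolx [-0.001 -0.    -1.   ] y [ 0.934  0.357 -0.001] t 9.45 w 0.0258 F [-1.3  0.2  0.8]
row [0.0013 0.097  0.0229] [9.669e-01 7.000e-04 2.100e-03]
```

View pics/w10.png

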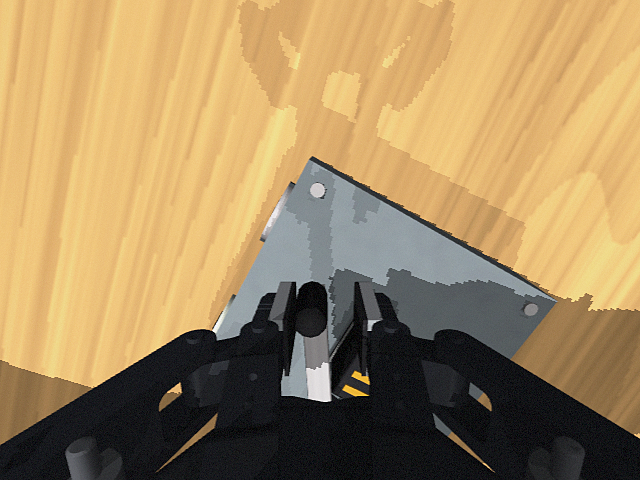

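Lever follows well: knob at (312,322) rides against the trailing pad. Finish the arc, then a little extra.

```bash
python3 -m crank '[[0,0.021,0.001,0.2,0,0],[0,0.042,0.004,0.4,0,0],[0,0.062,0.01,0.6,0,0],[0,0.081,0.017,0.8,0,0],[0,0.099,0.025,0.97,0,0]]' 0.4;python3 -m crank '[[0,0.005,0,0,0,0],[0,0.01,0,0,0,0],[0,0.014,0,0,0,0],[0,0.014,0,0,0,0],[0,0.014,0,0,0,0]]' 0.4;
python3 -c "
from h import *;plan((.597,.225,.097),-8.1);snap('wrist','w11')"
```

```text
time: 9.92
eef_pos: [0.5982, 0.224, 0.0975]
tcp_rot: [-0.947, 1.569, -2.659]
contact_force: [-2.0, -0.2, 0.4]
grip_width: 0.0254
time: 10.33
eef_pos: [0.6032, 0.2234, 0.0973]
tcp_rot: [-1.284, 1.567, -2.988]
contact_force: [-7.0, -0.8, 3.4]
grip_width: 0.0256
TCP [0.6032 0.2234 0.0973] toolx [-0.004 -0.001 -1.   ] y [ 0.991 -0.133 -0.004] t 10.33 w 0.0256 F [-7.  -0.8  3.4]
row [ 0.0007 -0.0126 -0.0015] [0.0153 0.0023 0.0076]
```

View pics/w11.png

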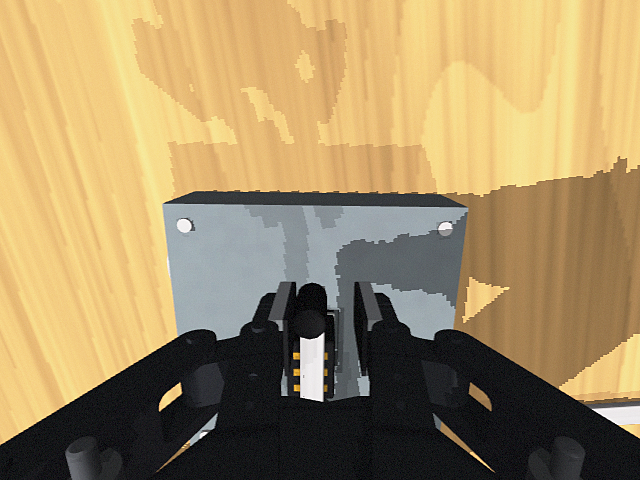

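```bash
python3 -m crank '[[0,-0.01,0,0,0,0],[-0.03,-0.012,0,0,0,0],[-0.09,-0.012,0,0,0,0],[-0.16,-0.012,0,0,0,0],[-0.23,-0.012,0,0,0,0]]' 0;
python3 -c "
from h import *;snap('wrist','w12');plan((.51,-.2,.23),90)"
```

```text
time: 10.8
eef_pos: [0.5985, 0.2238, 0.2137]
tcp_rot: [-0.85, 1.569, -2.556]
contact_force: [0.6, -0.1, 1.4]
grip_width: 0.0426
TCP [0.6013 0.225  0.2224] toolx [ 0.009  0.004 -1.   ] y [ 0.991 -0.135  0.008] t 10.85 w 0.0426 F [0.3 0.6 6.5]
row [-0.0199 -0.066   0.8667] [-3.2587  0.0066 -0.0195]
```

View pics/w12.png

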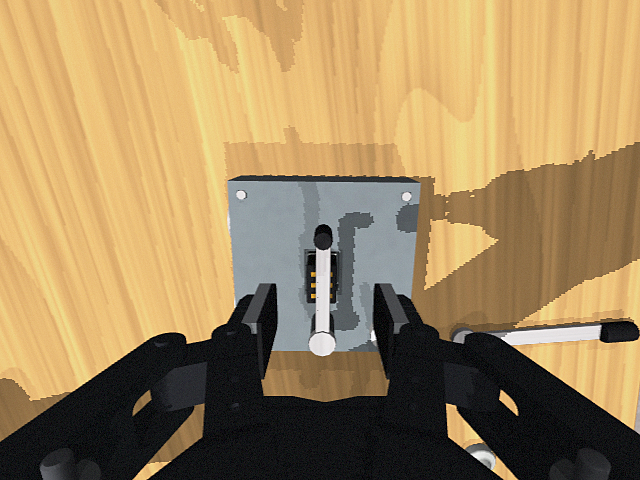

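```bash
python3 -m crank '[[0,-0.005,0.06,-0.2,0,0],[0,-0.01,0.13,-0.4,0,0],[0,-0.015,0.2,-0.6,0,0],[0,-0.02,0.28,-0.8,0,0],[0,-0.026,0.36,-1,0,0]]' -1;
python3 -c "
from h import *;d=load('w12');k=at(d,323,232,.119);p=at(d,322,341,.091);v=k-p;print(k,p,np.degrees(np.arctan2(v[1],v[0])));plan((.51,-.2,.23),90)"
```

```text
time: 11.27
eef_pos: [0.5608, 0.0462, 0.2127]
tcp_rot: [0.261, 1.57, -0.915]
contact_force: [1.0, -0.8, 0.5]
grip_width: 0.0854
[0.5982 0.2318 0.119 ] [0.5829 0.128  0.091 ] 81.61504547513617
TCP [0.5608 0.0462 0.2127] toolx [ 0. -0. -1.] y [0.923 0.384 0.   ] t 11.27 w 0.0854 F [ 1.  -0.8  0.5]
row [-0.0345 -0.2828  0.4157] [-2.2473e+00  1.0000e-03  4.0000e-04]
```

Lever at 81.6° against the tester's +y at 81.9°, i.e. shut. On to the tongs.

```bash
python3 -m crank '[[0,-0.045,0.065,-0.2,0,0],[0,-0.09,0.13,-0.4,0,0],[0,-0.13,0.195,-0.6,0,0],[-0.01,-0.18,0.26,-0.8,0,0],[-0.02,-0.22,0.32,-1,0,0]]' -1;
python3 -c "
from h import *;plan((.51,-.2,.24),90)"
```

```text
time: 11.68
eef_pos: [0.5183, -0.1445, 0.2229]
tcp_rot: [-1.234, 1.57, -1.889]
contact_force: [0.9, -0.6, 1.2]
grip_width: 0.0855
TCP [ 0.5183 -0.1445  0.2229] toolx [-0.    -0.001 -1.   ] y [ 0.609  0.793 -0.001] t 11.68 w 0.0855 F [ 0.9 -0.6  1.2]
row [-0.0342 -0.0981  0.0545] [-1.2507  0.      0.0019]
```

```bash
python3 -c "
from h import *;plan((.49,-.29,.24),90)"; python3 -m crank '[[0,-0.06,0.02,-0.2,0,0],[-0.01,-0.12,0.04,-0.4,0,0],[-0.02,-0.18,0.06,-0.6,0,0],[-0.03,-0.24,0.08,-0.8,0,0],[-0.03,-0.25,0.09,-1,0,0]]' -1;python3 -m crank '[[0,0,0,-0.2,0,0],[0,0,0,-0.25,0,0],[0,0,0,-0.25,0,0],[0,0,0,-0.25,0,0],[0,0,0,-0.25,0,0]]' -1;
python3 -c "
from h import *;plan((.5,-.29,.24),90);snap('wrist','w13')"
```

```text
TCP [ 0.5183 -0.1445  0.2229] toolx [-0.    -0.001 -1.   ] y [ 0.609  0.793 -0.001] t 11.68 w 0.0855 F [ 0.9 -0.6  1.2]
row [-0.034  -0.2653  0.1324] [-1.2507  0.      0.0019]
time: 12.1
eef_pos: [0.4756, -0.2742, 0.2391]
tcp_rot: [-1.268, 1.567, -1.405]
contact_force: [-0.5, -0.2, -0.0]
grip_width: 0.0853
time: 12.52
eef_pos: [0.4785, -0.2681, 0.2378]
tcp_rot: [-2.117, 1.57, -2.124]
contact_force: [-0.1, 0.1, -0.7]
grip_width: 0.0854
TCP [ 0.4785 -0.2681  0.2378] toolx [-0.    -0.001 -1.   ] y [ 0.007  1.    -0.001] t 12.52 w 0.0854 F [-0.1  0.1 -0.7]
row [-0.0043 -0.0434  0.0434] [-0.0141 -0.0006  0.001 ]
```

View pics/w13.png

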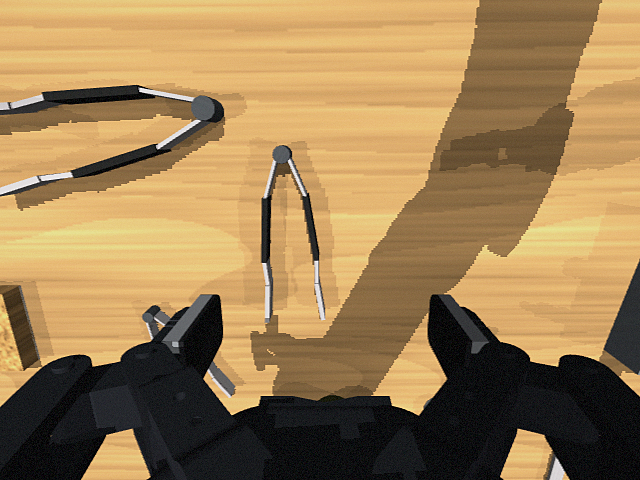

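```bash
python3 -c "
from h import *;d=load('w13');crop(d,235,135,350,330,3,'pics/c12.png')"
```

```text
(no output)
```

View pics/c12.png

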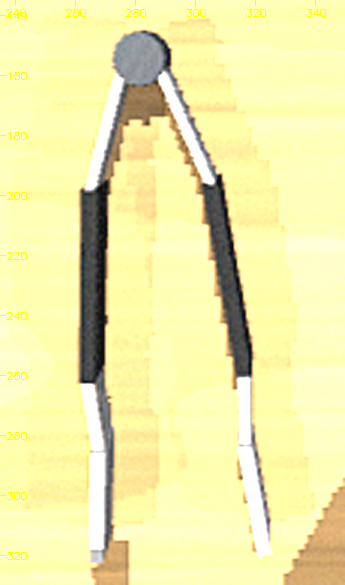

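Run:
```python
from h import *;d=load('w13');z=.026
H=at(d,281.5,153,z);
T=[at(d,266.2,318.5,z),at(d,321.5,319,z)];m=(T[0]+T[1])/2;v=m-H
print(H,T,m,np.linalg.norm(v),np.degrees(np.arctan2(v[1],v[0])),np.linalg.norm(T[1]-T[0]))
L=[at(d,262,198,z),at(d,261.3,262,z)];Rr=[at(d,308.3,194,z),at(d,319,256,z)]
print(L,Rr)
g=(L[0]+L[1]+Rr[0]+Rr[1])/4;print("gripmid",g,np.linalg.norm(L[1]-L[0]),np.linalg.norm(Rr[1]-Rr[0]),np.linalg.norm(g-H))
u=v/np.linalg.norm(v);print("origin",H+.08*u, (L[0]+L[1])/2,(Rr[0]+Rr[1])/2)
```

```text
[ 0.42   -0.3102  0.026 ] [array([ 0.6022, -0.335 ,  0.026 ]), array([ 0.6033, -0.2722,  0.026 ])] [ 0.60275 -0.3036   0.026  ] 0.18286914037092197 2.0683330617918365 0.06280963301914765
[array([ 0.4647, -0.3321,  0.026 ]), array([ 0.5343, -0.3367,  0.026 ])] [array([ 0.4609, -0.2844,  0.026 ]), array([ 0.5279, -0.2742,  0.026 ])]
gripmid [ 0.49695 -0.30685  0.026  ] 0.069751845853712 0.06777197060732414 0.07702288620923006
origin [ 0.49994788 -0.30731269  0.026     ] [ 0.4995 -0.3344  0.026 ] [ 0.4944 -0.2793  0.026 ]
```

```bash
python3 -c "
from h import *;plan((.502,-.307,.08),92.2)";python3 -m crank '[[0.06,-0.04,0.02,-0.1,0,0],[0.12,-0.077,0.046,-0.1,0,0],[0.18,-0.077,0.046,-0.1,0,0],[0.24,-0.077,0.046,-0.1,0,0],[0.29,-0.077,0.046,-0.1,0,0]]' -1;python3 -m crank '[[0,0,0,0,0,0],[0,0,0,0,0,0],[0,0,0,0,0,0],[0,0,0,0,0,0],[0,0,0,0,0,0]]' -1;
python3 -c "
from h import *;plan((.502,-.307,.02),92.2);snap('wrist','w14')"
```

```text
TCP [ 0.4785 -0.2681  0.2379] toolx [-0.    -0.001 -1.   ] y [ 0.007  1.    -0.001] t 12.57 w 0.0855 F [-1.   0.2 -0.6]
row [ 0.3157 -0.0773  0.0476] [-0.0873 -0.0007  0.001 ]
time: 12.98
eef_pos: [0.5006, -0.3068, 0.0905]
tcp_rot: [3.028, 1.569, 3.072]
contact_force: [0.4, 0.6, -0.2]
grip_width: 0.0856
time: 13.4
eef_pos: [0.5022, -0.3076, 0.0948]
tcp_rot: [-0.704, 1.568, -0.659]
contact_force: [0.1, -0.0, -0.8]
grip_width: 0.0855
TCP [ 0.5022 -0.3076  0.0948] toolx [ 0.002 -0.002 -1.   ] y [-0.045  0.999 -0.002] t 13.4 w 0.0855 F [ 0.1 -0.  -0.8]
row [ 0.1497  0.0014 -0.0007] [0.0126 0.0041 0.0035]
```

View pics/w14.png

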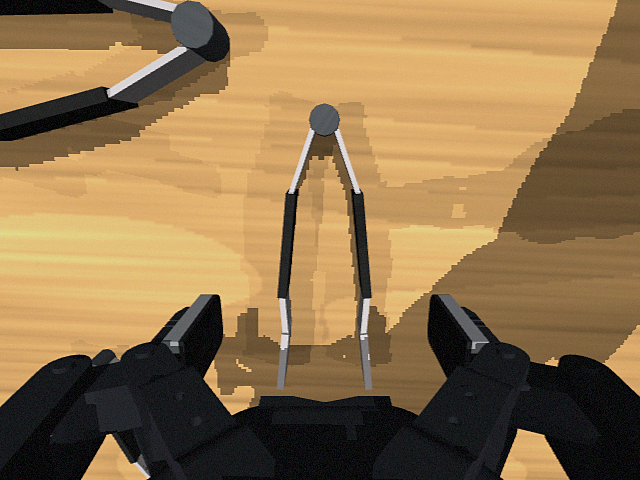

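```bash
python3 -m crank '[[0.035,0,0,0,0,0],[0.07,0,0,0,0,0],[0.105,0,0,0,0,0],[0.14,0,0,0,0,0],[0.155,0,0,0,0,0]]' -1;python3 -m crank '[[0.005,0.001,0,0.01,0,0],[0.01,0.001,0,0.01,0,0],[0.01,0.001,0,0.01,0,0],[0.01,0.001,0,0.01,0,0],[0.01,0.001,0,0.01,0,0]]' -1;
python3 -c "
from h import *;plan((.502,-.307,.007),92.2)"
```

```text
time: 13.87
eef_pos: [0.5005, -0.3067, 0.014]
tcp_rot: [2.927, 1.569, 2.972]
contact_force: [-1.0, -0.1, -0.4]
grip_width: 0.0856
time: 14.28
eef_pos: [0.5017, -0.3069, 0.0113]
tcp_rot: [-0.992, 1.57, -0.952]
contact_force: [-0.9, -0.3, -0.4]
grip_width: 0.0853
TCP [ 0.5017 -0.3069  0.0113] toolx [ 0.001 -0.001 -1.   ] y [-0.04   0.999 -0.001] t 14.28 w 0.0853 F [-0.9 -0.3 -0.4]
row [ 0.0086 -0.0002  0.0006] [0.0028 0.0013 0.002 ]
```

```bash
python3 -m crank '[[0.008,0,0,0,0,0],[0.008,0,0,0,0,0],[0.008,0,0,0,0,0],[0.008,0,0,0,0,0],[0.008,0,0,0,0,0]]' -0.13;python3 -m crank '[[0,0,0,0,0,0],[0,0,0,0,0,0],[0,0,0,0,0,0],[0,0,0,0,0,0],[0,0,0,0,0,0]]' -0.13;
python3 -c "
from h import *;plan((.502,-.307,.007),92.2);snap('wrist','w15')"
```

```text
time: 14.7
eef_pos: [0.502, -0.3074, 0.0075]
tcp_rot: [-0.907, 1.569, -0.868]
contact_force: [-0.1, -0.0, 6.5]
grip_width: 0.048
time: 15.12
eef_pos: [0.502, -0.3074, 0.0075]
tcp_rot: [-0.898, 1.569, -0.859]
contact_force: [-0.3, -2.4, 6.5]
grip_width: 0.0486
TCP [ 0.502  -0.3074  0.0075] toolx [ 0.001 -0.002 -1.   ] y [-0.039  0.999 -0.002] t 15.12 w 0.0486 F [-0.3 -2.4  6.5]
row [0.0009 0.0008 0.0001] [0.0019 0.0026 0.0033]
```

View pics/w15.png

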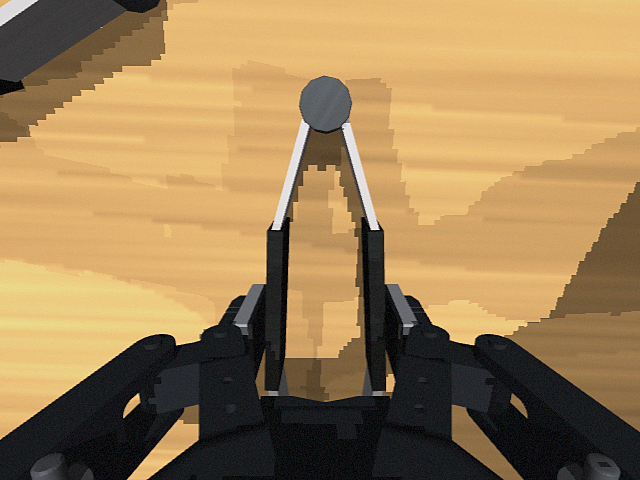

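```bash
python3 -m crank '[[-0.008,0,0,0,0,0],[-0.016,0.03,0,0.02,0,0],[-0.016,0.08,0,0.04,0,0],[-0.016,0.13,-0.002,0.06,0,0],[-0.016,0.18,-0.004,0.073,0,0]]' -0.13;python3 -m crank '[[0,0.02,0,0,0,0],[0,0.04,0,0,0,0],[0,0.05,0,0,0,0],[0,0.05,0,0,0,0],[0,0.05,0,0,0,0]]' -0.13;
python3 -c "
from h import *;plan((.5,-.083,.018),90);snap('wrist','w16');snap('scene','s16');snap('side','d16')"
```

```text
time: 15.58
eef_pos: [0.4951, -0.2157, 0.0143]
tcp_rot: [-2.949, 1.57, -2.949]
contact_force: [0.6, 0.8, -1.6]
grip_width: 0.0484
time: 16.0
eef_pos: [0.4955, -0.1926, 0.0144]
tcp_rot: [-2.124, 1.57, -2.123]
contact_force: [-0.2, -1.0, -1.5]
grip_width: 0.0487
TCP [ 0.4955 -0.1926  0.0144] toolx [-0.001 -0.001 -1.   ] y [-0.001  1.    -0.001] t 16.0 w 0.0487 F [-0.2 -1.  -1.5]
row [-0.0075  0.2193  0.0092] [ 0.0018 -0.001   0.0017]
```

View pics/w16.png

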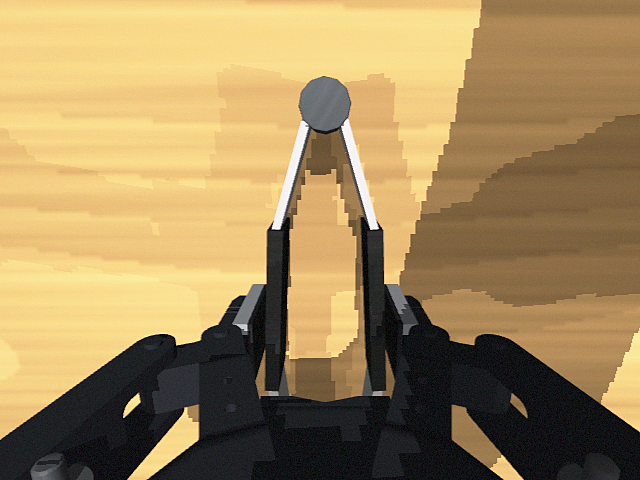

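View pics/s16.png

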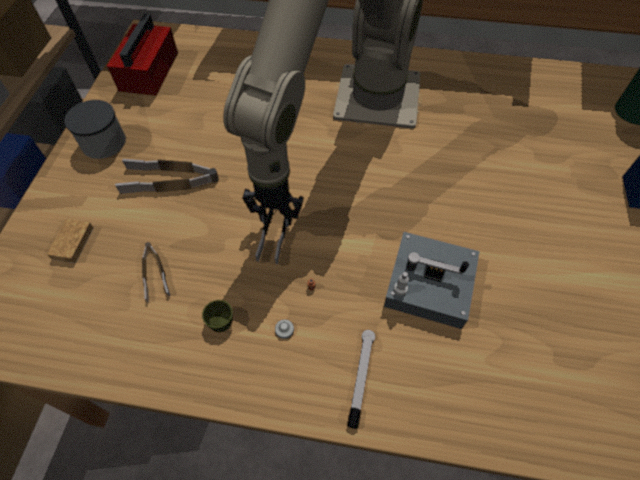

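View pics/d16.png

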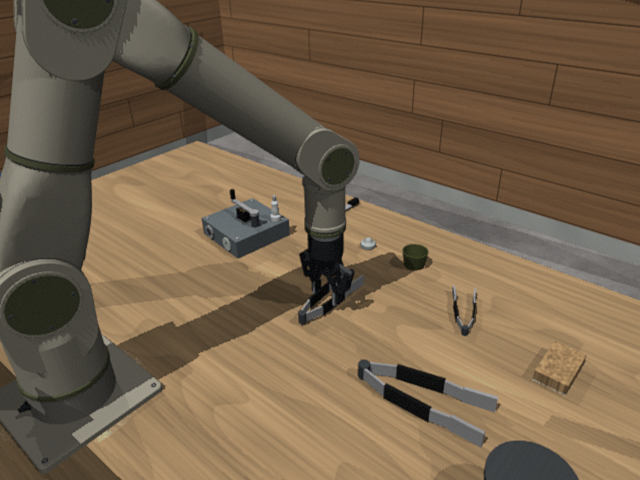

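```bash
python3 -m crank '[[0,0.05,0,0,0,0],[0,0.1,0,0,0,0],[0,0.15,0,0,0,0],[0,0.2,0,0,0,0],[0,0.219,0,0,0,0]]' -0.13;python3 -m crank '[[0,0,0,0,0,0],[0,0,0,0,0,0],[0,0,0,0,0,0],[0,0,0,0,0,0],[0,0,0,0,0,0]]' -0.13;
python3 -c "
from h import *;plan((.558,-.083,.012),90);d=snap('scene','s17');s=snap('side','d17');crop(d,270,200,350,310,6,'pics/c13.png');crop(s,260,220,380,320,6,'pics/c14.png')"
```

```text
time: 16.57
eef_pos: [0.4955, -0.0792, 0.0143]
tcp_rot: [2.154, 1.57, 2.158]
contact_force: [0.2, -0.1, -1.2]
grip_width: 0.0483
time: 16.98
eef_pos: [0.4953, -0.0836, 0.0142]
tcp_rot: [-2.268, 1.57, -2.269]
contact_force: [-0.1, -0.3, -1.1]
grip_width: 0.0485
TCP [ 0.4953 -0.0836  0.0142] toolx [-0.001 -0.001 -1.   ] y [ 0.     1.    -0.001] t 16.98 w 0.0485 F [-0.1 -0.3 -1.1]
row [0.0044 0.0012 0.1255] [-0.0007 -0.0012  0.0015]
```

View pics/c13.png

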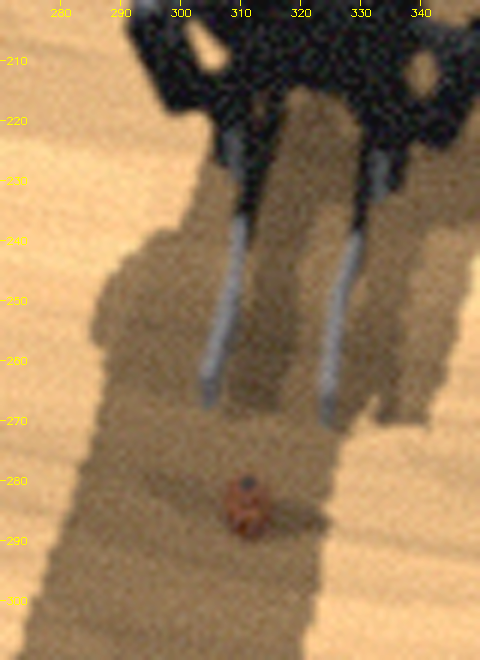

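View pics/c14.png

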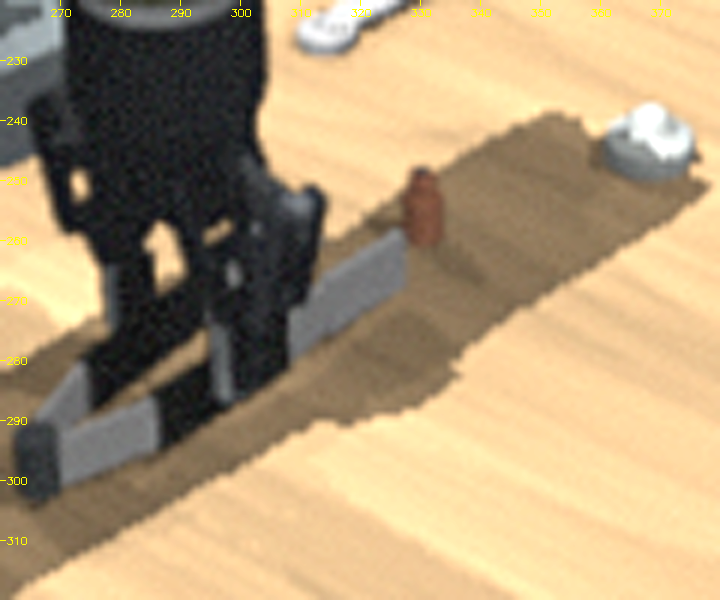

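Run:
```python
from h import *;d=load('s17')
A=at(d,304.5,263,.034);B=at(d,324.2,266,.034);print(A,B,(A+B)/2)
print(at(d,311,280.3,.032),at(d,311,281,.032), at(d,310,240,.034),at(d,329,242,.034))
```

```text
[ 0.6026 -0.1028  0.034 ] [ 0.6029 -0.0587  0.034 ] [ 0.60275 -0.08075  0.034  ]
[ 0.6414 -0.0814  0.032 ] [ 0.6431 -0.0811  0.032 ] [ 0.5415 -0.1013  0.034 ] [ 0.5398 -0.0578  0.034 ]
```

```bash
python3 -m crank '[[0.004,0,0.02,0,0,0],[0.008,0,0.045,0,0,0],[0.009,0,0.07,0,0,0],[0.009,0,0.095,0,0,0],[0.009,0,0.115,0,0,0]]' -0.13;python3 -m crank '[[0,0,0.004,0,0,0],[0,0,0.008,0,0,0],[0,0,0.008,0,0,0],[0,0,0.008,0,0,0],[0,0,0.008,0,0,0]]' -0.13;
python3 -c "
from h import *;plan((.558,-.083,.012),90);d=snap('scene','s18');s=snap('side','d18');crop(d,270,220,350,320,6,'pics/c15.png');crop(s,260,220,380,320,6,'pics/c16.png')"
```

```text
time: 17.5
eef_pos: [0.5544, -0.0822, 0.0095]
tcp_rot: [-1.733, 1.57, -1.731]
contact_force: [-0.7, -0.2, -1.6]
grip_width: 0.0485
time: 17.92
eef_pos: [0.5564, -0.0823, 0.0097]
tcp_rot: [-2.751, 1.57, -2.75]
contact_force: [0.1, 0.3, -1.3]
grip_width: 0.0486
TCP [ 0.5564 -0.0823  0.0097] toolx [-0.001 -0.    -1.   ] y [-0.001  1.    -0.   ] t 17.92 w 0.0486 F [ 0.1  0.3 -1.3]
row [-0.0046 -0.0015  0.0033] [ 0.0027 -0.0018  0.0007]
```

View pics/c15.png

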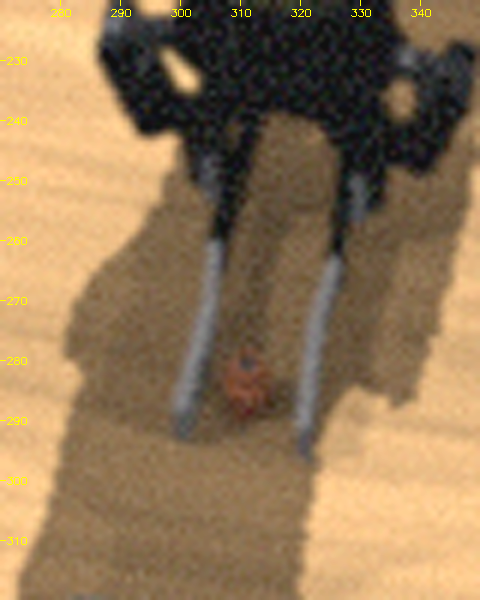

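View pics/c16.png

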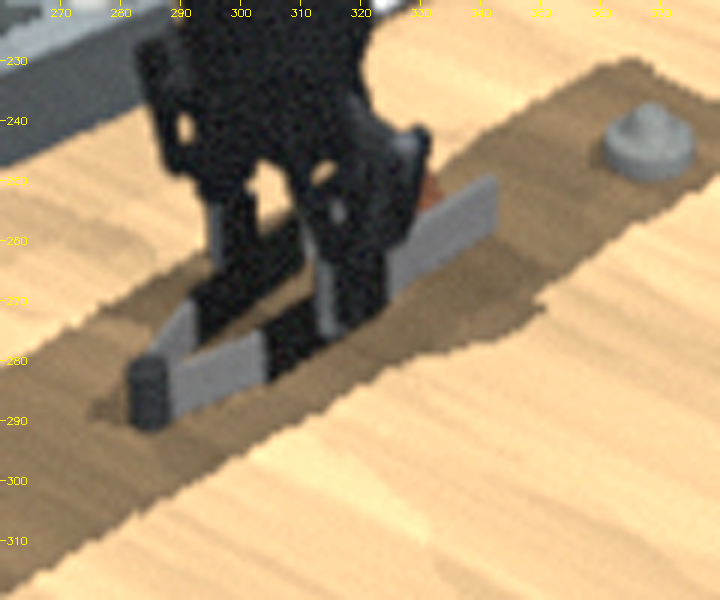

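```bash
python3 -m crank '[[0,0,0,0,0,0],[0,0,0,0,0,0],[0,0,0,0,0,0],[0,0,0,0,0,0],[0,0,0,0,0,0]]' 1;python3 -m crank '[[0,0,0,0,0,0],[0,0,0,0,0,0],[0,0,0,0,0,0],[0,0,0,0,0,0],[0,0,0,0,0,0]]' 1;
python3 -c "
from h import *;plan((.558,-.083,.2),90);d=snap('scene','s19');s=snap('side','d19');crop(d,270,220,350,320,6,'pics/c17.png')"
```

```text
time: 18.43
eef_pos: [0.5569, -0.0822, 0.0101]
tcp_rot: [-2.249, 1.57, -2.248]
contact_force: [-2.3, -0.3, 5.9]
grip_width: 0.0359
time: 18.85
eef_pos: [0.5569, -0.0822, 0.0101]
tcp_rot: [-2.335, 1.57, -2.334]
contact_force: [-2.9, 0.2, 4.7]
grip_width: 0.0364
TCP [ 0.5569 -0.0822  0.0101] toolx [-0. -0. -1.] y [-0.002  1.    -0.   ] t 18.85 w 0.0364 F [-2.9  0.2  4.7]
row [-0.3798 -0.0018  0.002 ] [ 0.0029 -0.0007  0.0008]
```

View pics/c17.png

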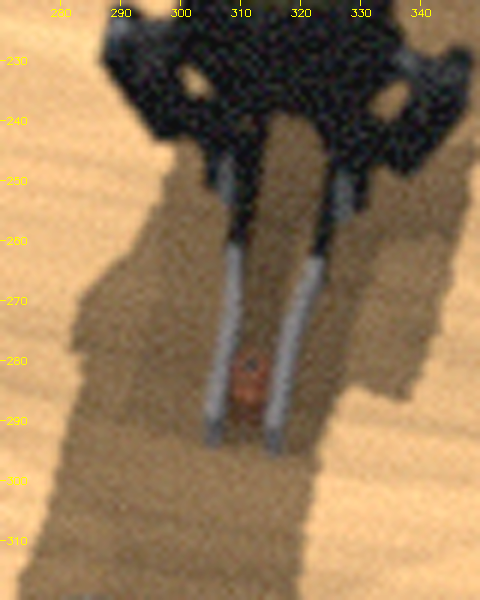

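```bash
python3 -m crank '[[-0.03,0,0,0,0,0],[-0.06,0,0,0,0,0],[-0.1,0,0,0,0,0],[-0.14,0,0,0,0,0],[-0.18,0,0,0,0,0]]' 1;python3 -m crank '[[-0.04,0,0,0,0,0],[-0.1,0,0,0,0,0],[-0.16,0,0,0,0,0],[-0.2,0,0,0,0,0],[-0.2,0,0,0,0,0]]' 1;
python3 -c "
from h import *;plan((.558,.11,.2),90);d=snap('scene','s20');s=snap('side','d20');crop(d,280,220,400,320,6,'pics/c18.png');crop(s,250,120,370,220,6,'pics/c19.png')"
```

```text
time: 19.37
eef_pos: [0.5565, -0.0821, 0.1002]
tcp_rot: [-2.923, 1.569, -2.921]
contact_force: [0.9, 0.9, -1.6]
grip_width: 0.0362
time: 19.78
eef_pos: [0.559, -0.0823, 0.2043]
tcp_rot: [-0.131, 1.564, -0.129]
contact_force: [1.1, 0.5, -1.4]
grip_width: 0.0363
TCP [ 0.559  -0.0823  0.2043] toolx [ 0.006 -0.001 -1.   ] y [-0.001  1.    -0.001] t 19.78 w 0.0363 F [ 1.1  0.5 -1.4]
row [ 0.0083  0.3846 -0.0015] [0.0028 0.012  0.0016]
```

View pics/s20.png

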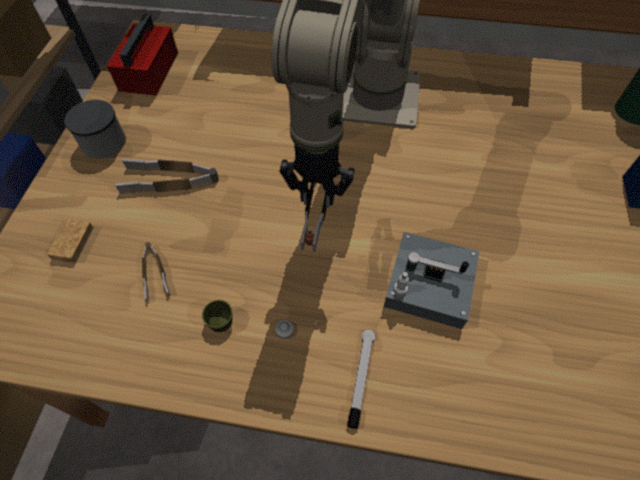

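View pics/d20.png

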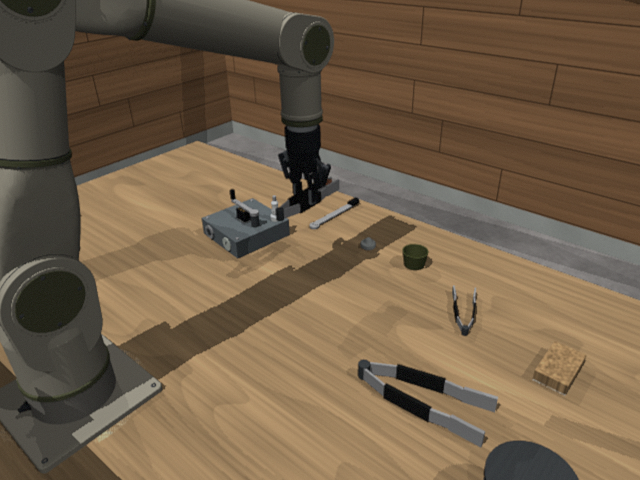

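```bash
python3 -m crank '[[0,0.03,0,0,0,0],[0,0.07,0,0,0,0],[0,0.11,0,0,0,0],[0,0.15,0,0,0,0],[0,0.19,0,0,0,0]]' 1;python3 -m crank '[[0.005,0.04,0,0,0,0],[0.01,0.08,0,0,0,0],[0.015,0.12,0,0,0,0],[0.015,0.16,0,0,0,0],[0.015,0.186,0,0,0,0]]' 1;python3 -m crank '[[0,0,0,0,0,0],[0,0,0,0,0,0],[0,0,0,0,0,0],[0,0,0,0,0,0],[0,0,0,0,0,0]]' 1
python3 -c "
from h import *;plan((.556,.1065,.19),90);d=snap('scene','s21');s=snap('side','d21');crop(d,350,170,480,290,6,'pics/c20.png');crop(s,180,120,310,240,6,'pics/c21.png')"
```

```text
time: 20.3
eef_pos: [0.5557, 0.0138, 0.1976]
tcp_rot: [-2.976, 1.567, -2.975]
contact_force: [0.3, -0.2, -2.6]
grip_width: 0.0361
time: 20.72
eef_pos: [0.5554, 0.1081, 0.19]
tcp_rot: [-3.061, 1.567, -3.057]
contact_force: [0.3, 0.1, -1.9]
grip_width: 0.0358
time: 21.13
eef_pos: [0.5568, 0.1046, 0.1921]
tcp_rot: [-2.214, 1.57, -2.214]
contact_force: [-0.2, 0.3, -2.1]
grip_width: 0.0362
TCP [0.5568 0.1046 0.1921] toolx [-0.001 -0.001 -1.   ] y [ 0.     1.    -0.001] t 21.13 w 0.0362 F [-0.2  0.3 -2.1]
row [ 0.0042  0.0038 -0.0016] [-0.0003 -0.0011  0.0015]
```

View pics/c20.png

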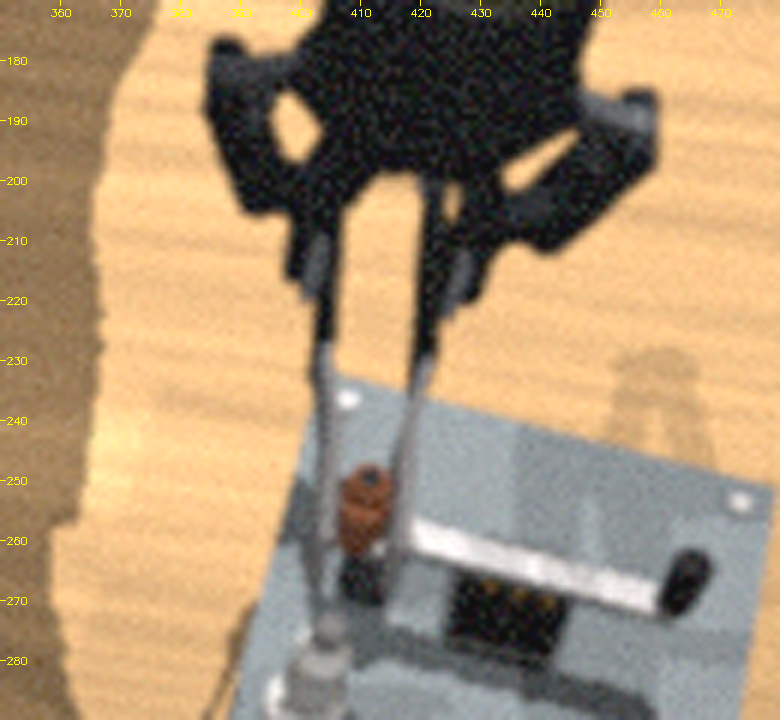

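View pics/c21.png

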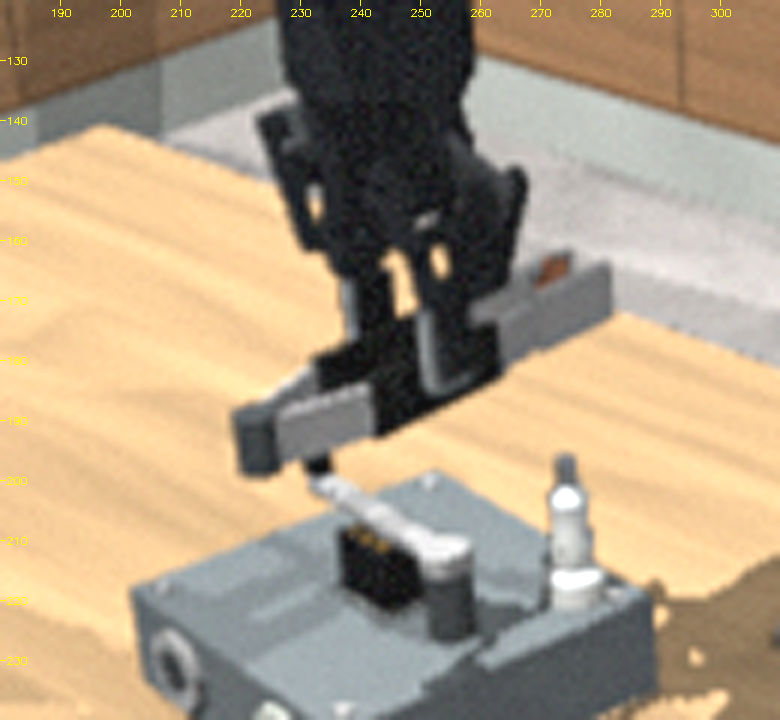

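```bash
python3 -c "
from h import *;d=load('s21');s=load('d21');print(tri([(d,411,249.5),(s,272.5,162.5)]),at(d,411,249.5,.214),tri([(d,405,273),(s,274,196)]))
k=at(d,465.5,262.5,.119);v=k-[.583,.126,.119];print(k,np.degrees(np.arctan2(v[1],v[0])))"
python3 -m crank '[[0.01,0.004,0,0,0,0],[0.01,0.004,0,0,0,0],[0.01,0.004,0,0,0,0],[0.01,0.004,0,0,0,0],[0.01,0.004,0,0,0,0]]' 1;python3 -m crank '[[0,0,0,0,0,0],[0,0,0,0,0,0],[0,0,0,0,0,0],[0,0,0,0,0,0],[0,0,0,0,0,0]]' 1; python3 -m crank '[[0,0,0,0,0,0],[0,0,0,0,0,0],[0,0,0,0,0,0],[0,0,0,0,0,0],[0,0,0,0,0,0]]' 1
python3 - <<'E'
from h import *
plan((.556,.1065,.187),90)
d=snap('scene','s22');s=snap('side','d22');w=snap('wrist','w22')
print(np.abs(s["frame"].astype(int)-load('d21')["frame"]).mean())
from station import sense
print(np.round(sense()["joint_velocities"],3))
E
```

```text
[0.6437 0.1039 0.2146] [0.6422 0.1051 0.214 ] [0.641  0.1062 0.1198]
[0.5952 0.2256 0.119 ] 83.01662929458001
time: 21.65
eef_pos: [0.5567, 0.1079, 0.1872]
tcp_rot: [-2.436, 1.57, -2.435]
contact_force: [-0.2, 0.6, -1.4]
grip_width: 0.0363
time: 22.07
eef_pos: [0.5566, 0.1079, 0.1872]
tcp_rot: [-2.511, 1.57, -2.509]
contact_force: [-0.1, 1.6, -1.3]
grip_width: 0.0363
time: 22.48
eef_pos: [0.5566, 0.1079, 0.1871]
tcp_rot: [-2.585, 1.57, -2.583]
contact_force: [0.2, -0.5, -2.3]
grip_width: 0.036
TCP [0.5566 0.1079 0.1871] toolx [-0.001 -0.    -1.   ] y [-0.002  1.    -0.   ] t 22.48 w 0.036 F [ 0.2 -0.5 -2.3]
row [ 0.0003 -0.0028 -0.0012] [ 0.003  -0.0012  0.0007]
1.958537326388889
[-0.002 -0.    -0.    -0.001  0.    -0.001  0.002]
```

View pics/s22.png

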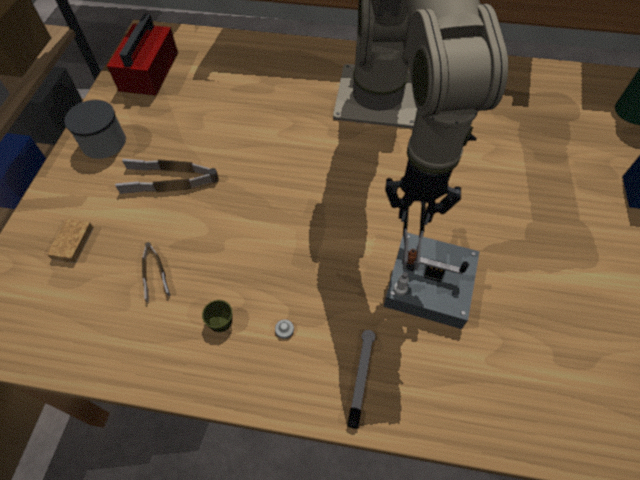

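```bash
python3 -c "
from station import *;print(close_job());s=sense();print(s['time'],s['grip_width'],s['eef_pos'])"
```

```text
the job is handed in; nothing more can be done
None
the job is handed in; nothing more can be done
```

I finished the job and handed it in at about 22.5 s of robot time. `close_job()` gives no verdict, so these are my own last checks.

- **Module:** I pressed it into the pocket until it met the floor (about 22 N upward, tool height as expected). Afterwards it stood square in the pocket in the wrist view.
- **Lever:** I swung it shut until it pressed against its stop. Two camera readings put the bar at 81.6° and 83.0°, against 81.9° for the tester's +y. The second differs by about 0.02 rad, and the limit is 0.12.
- **Tongs:** I used the middle of the three sizes, which measured about 183 mm from hinge to tips and 55 mm over the grips. They closed on the terminal at a gripper reading of 36 mm, against 38 mm given. The gripper also read about 1 mm short on the module.
- **Terminal:** It is still held in the tongs. Working from a camera fix just before the last small move, it sits about 1 to 3 mm sideways of the post tip. Its centre is about 73 mm above the tip, leaving roughly 55 to 60 mm of clear air. The arm was at rest, and the fingers stayed about 85 mm from the terminal throughout.
- **Bystanders:** The bowl, cap and mower lever look unmoved in the last scene picture. I judged that by eye.

One command was refused near the start because I wrote the gripper argument wrongly; nothing moved.

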